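# Turn the felt-up plinth over and clamp it

### The arm

A 7-joint arm with a two-finger parallel gripper is mounted at the origin on the work surface. World frame = base frame: x ahead of the robot, y to its left, z up, the work surface at z = 0. Lengths are in m, angles in rad, forces in N, time in s.
With the tool pointing down it reaches from about 0.425 to 0.925 m from the base axis. Payload 6.8 kg.
Tool frame: the origin (TCP) lies midway between the tips of the shut fingers; the grasp point (between the pads) lies 19 mm behind it; z points along the fingers, y is the line along which they close (so a half turn about z gives the same grasp; the last joint's range is limited). The gripper opens to 85 mm and grips with 20 to 120 N. Pads are 22 mm wide; open, the fingers measure 114 mm over their backs; the gripper's body (76 mm by 85 mm) begins 54 mm behind the grasp point. The pads swing forward as they close: fully open they stand 13 mm farther back than shut.
Start: joints at [-1.246, 0.477, 0.022, 1.555, -0.011, 1.109, -0.083], TCP at [0.283, 0.613, 0.231] pointing down, gripper open.
Joint ranges: [-2.96, 2.96], [-0.34, 2.1], [-1.41, 1.46], [0.24, 2.44], [-1.37, 4.51], [0.17, 1.92], [-2.96, 2.96]. Speed limits (rad/s): [2.39, 2.39, 3.14, 3.14, 3.14, 3.14, 3.14].

### API

Orientations are given as a unit quaternion [w, x, y, z].
In Python, from station import bot gives the robot as it stands.
- The arm moves only by the tool jog_arm, never from a script. Its argument "rows" is a list of rows, each an object of numbers: "fingers": the finger opening in mm, from 0 to 85.4; "x", "y", "z": the shift along the tool's x, y, z in mm; "ax", "ay", "az": the turn, a rotation vector about the tool's x, y, z in degrees. A call has exactly 8 rows; each row shifts and turns the commanded pose from where the row before left it, along the tool's axes as they then stand; what a row does not reach is not made up. A row lasts 1/10 s, in which the tool goes at most 50 mm and 8.59 degrees, less where a joint would pass 70% of its speed; a pose out of reach is approached as far as the arm can. A call with a gripper value outside its range is refused whole. The fingers move at their own pace and stop on an object; "force" is the grip in N (left out, the last holds). Time passes only in rows, so rows that do not move let the fingers close, or fill a call up. It gives the time, the measured TCP pose, the force, the opening and the grip force at its end, in the units of the state.
- bot.get_obs(): the state, without advancing time (a new reading comes with each control period).
- bot.read_camera(name): name is "scene" or "top"; returns a dict with "pixels" (384x512x3 uint8, red, green, blue), "vertical_fov" (degrees; the focal length in pixels is half the picture's height over the tangent of half this angle, whatever the lens; pixels are square), "cx", "cy" (the principal point, pixels), "world_from_camera" (4x4, takes a point from camera to world coordinates). Camera axes: x right, y down, z forward; pixel columns grow to the right and rows downward; lengths in m; the calibration is good to about 2 mm. A picture is of the moment at which its call begins. There is no depth.
- bot.hand_in(): hands the job in; it is judged then, once.
The state is a dict: "t": time; "q": joint angles; "joint_vel": joint speeds; "joint_torque": joint torques, N m; "eef_pos": TCP position; "tool_rot": TCP orientation; "contact_force": force on the tool from outside, world axes, zero at the start; "torque": the same for the moment, N m; "gripper_width": opening from 0.0 (shut) to 1.0 (fully open); "grasp_force": force on a finger pad.
Only numpy, scipy, OpenCV 4.12 (cv2) and the standard library are available. Lean on these libraries where they do the work, as an engineer would, in place of code of your own. Each camera call takes 0.05 s, during which the arm holds its last target. There are 200 camera calls.

### The job

One of the two figure plinths on the cutting mat lies upside down with its green felt showing. Turn it over and lay it flat and square on the bed of the blue work clamp, felt down, lengthwise between the jaws and let go of it; then turn the knurled thumbscrew clockwise until it seats and the jaws grip the plinth firmly, stopping when the resistance rises instead of forcing it. Leave the other plinth and everything else on the bench as they are.

Things in the scene. Friction and masses are not known exactly. Their poses are not given: they have to be found in the camera images.
- plinth: the upside-down plinth: dark wood block, 56 (its x) x 90 (its y) x 40 mm (its z), 0.1-0.25 kg, with a 4 mm green felt layer over one whole large face and a flush brass disc on the opposite face. It starts lying flat with the felt up. Origin: centre of the brass-disc face (underside at the start); z points from the disc face to the felt face (up at the start, must point down at the end). It stands stably on its 56 x 40 mm ends
- plinth_felt (a point): centre of the outer face of the felt on that plinth, 40 mm along its z from its origin; same axes as the plinth
- finished_plinth: identical plinth (56 x 90 x 40 mm) already right way up, felt hidden underneath and brass disc on top; to be left alone. Origin: centre of its underside
- clamp: fixed work clamp, 224 (x) x 84 (y) mm aluminium base plate 10 mm thick, blue jaws. Origin: centre of the underside, on the bench; x points along the base towards the thumbscrew end. Bed surface at z = 10 mm. Low fixed jaw: 16 mm high above the bed, 60 mm wide, its gripping face at x = -90 mm. Moving jaw: 24 mm high above the bed, 56 mm wide. Screw housing: x = 48 to 104 mm, 60 mm wide, top at z = 50 mm. The bed is open at both y sides
- jaw: the moving blue jaw with a sprung orange pad, 50 mm wide, on its gripping face; origin on the bed, 11 mm behind the pad's face; the pad's face is at clamp x = 10 mm when the thumbscrew reads 0 (100 mm between fixed jaw and pad). Driven only by the thumbscrew, 8 mm per radian. The pad gives up to 6 mm at 10 N per mm, then bottoms
- clamp_bed (a point): the point on the bed surface, at clamp x = -45 mm, y = 0, z = 10 mm, over which the plinth's middle lies once clamped; same axes as the clamp
- thumbscrew (a joint): its angle in rad, growing clockwise seen from above, closing the jaw 8 mm per rad; starts at 0 to 0.3; the pad meets a plinth held against the fixed jaw at 1.25, firm is 0.15 to 0.35 rad more. Steady drag 0.14 N m; stays where left (a grip over 17 N eases to that when let go). Past contact the torque rises 0.6 N m per rad; the pad bottoms near 2.0: over 70 N on the plinth is forcing it
- thumbscrew_grip (a point): on the vertical axis of the thumbscrew, at the height to grip it: steel knurled round knob, 43 mm diameter, 30 mm high from z = 56 to 86 mm above the bench, this point at 72 mm. It is at clamp x = 76 mm
- owl: loose grey resin owl figure, 60 mm diameter base, 132 mm tall; origin under its centre; leave alone
- tool_cup: loose steel cup of brushes and modelling tools, 76 mm diameter, 100 mm tall (tools to 170 mm, within 38 mm of the axis); origin under its centre; leave alone
- jar_orange: loose paint jar with orange cap, 44 mm diameter, 55 mm tall; origin under its centre; leave alone
- jar_blue: loose paint jar with blue cap, 44 mm diameter, 55 mm tall; origin under its centre; leave alone
- turret: loose beige resin turret figure, 48 mm diameter, 95 mm tall; origin under its centre; leave alone
- sanding_block: loose cork sanding block, 45 (x) x 100 (y) x 30 mm, lying flat; origin under its centre; leave alone
- spatula: loose flat spatula 170 mm long, lying along its x, blade 65 mm wide, 20 mm high; origin about the middle; leave alone
Mind the look-alikes: they are no part of the job. What is shaped like the plinth but orange or purple is not meant.

How it is judged:
On the way, in this order (a step that is already met when the one before it is completed fails the run):
1. the plinth lies felt down, flat and square on the clamp's bed between the jaws, let go (angle between plinth's own z axis and vertical above 3.02 rad and z of plinth_felt in the frame of clamp between 0.007 and 0.0125 m and y of plinth_felt in the frame of clamp between -0.012 and 0.012 m and angle between the y axis of plinth and the x axis of clamp, either way round below 0.14 rad and contact force between the fingers and plinth below 0.3 N), for 0.2 s.
2. the thumbscrew is turned until the jaws grip the plinth (all of step 1 and x of plinth_felt in the frame of clamp between -0.049 and -0.0415 m and contact force between jaw and plinth above 4 N), for 0.2 s.
At the end, for the whole second after the job is handed in: The plinth lies felt down and flat on the bed (within 7 degrees, 3 mm), square within 8 degrees, within 12 mm of the centre line, within 4 mm of the fixed jaw, gripped by the moving jaw with over 4 N, at rest, not touched by the fingers; the other things within 30 mm of their starts (all of step 2 and linear speed of plinth below 0.02 m/s and distance of each of finished_plinth, owl, tool_cup, jar_orange, jar_blue, turret, sanding_block, spatula from where it was at the start of the episode below 0.03 m).
It fails at once if the other plinth or a bystander is moved by more than 30 mm or tipped (distance of any of finished_plinth, owl, tool_cup, jar_orange, jar_blue, turret, sanding_block, spatula from where it was at the start of the episode above 0.03 m or angle between any of owl, tool_cup, jar_orange, jar_blue, turret's own z axis and vertical above 0.5 rad).
It fails at once if the screw is forced: the jaw presses on the plinth with more than 70 N (contact force between jaw and plinth above 70 N).
It also fails if it takes over 72 s, if anything falls off the work surface, if the arm or the gripper's body presses on something with over 40 N, if the wrist force passes 120 N, or if a joint passes its speed limit or range.

## Working session

There is one attempt and no reset: what is moved stays moved. The work goes in short steps, Python scripts to look and compute and a tool call to move; the robot and the scene stay as the last step left them, time stands still between calls to the robot, and variables do not carry over. Pictures are saved under pics/ and viewed, at most 10 in all, crops included, and the job is handed in when it is done.

Besides the shell and the picture viewer there is one more tool, called after "Call:" by a JSON object that holds its "method" and its "body", one argument or row to a line. jog_arm: Moves the arm, as the interface text tells. Its arguments: {"type":"object","properties":{"rows":{"type":"array","items":{"type":"object","properties":{"fingers":{"type":"number"},"x":{"type":"number"},"y":{"type":"number"},"z":{"type":"number"},"ax":{"type":"number"},"ay":{"type":"number"},"az":{"type":"number"}}}},"force":{"type":"number"}},"required":["rows"]}

```bash
mkdir -p pics
cat > h.py <<'E'
import numpy as np, cv2
from station import bot
def cam(n):
    c=bot.read_camera(n); c['f']=c['pixels'].shape[0]/2/np.tan(np.radians(c['vertical_fov'])/2); return c
def ray(c,uv,z):
    T=np.array(c['world_from_camera']); d=T[:3,:3]@np.array([(uv[0]-c['cx'])/c['f'],(uv[1]-c['cy'])/c['f'],1]); o=T[:3,3]
    return o+d*(z-o[2])/d[2]
def save(c,name,box=None,s=1):
    p=c['pixels'][...,::-1]
    if box: p=p[box[1]:box[3],box[0]:box[2]]
    cv2.imwrite('pics/'+name,cv2.resize(p,None,fx=s,fy=s,interpolation=cv2.INTER_CUBIC))
E
python3 - <<'E'
from h import *
for n in('top','scene'):
    c=cam(n); save(c,n+'0.png',None,1.5); print(n,c['f'],c['cx'],c['cy'],np.round(c['world_from_camera'],3).tolist())
print(bot.get_obs())
E
```

```text
top 473.9933901655571 253.88813344359335 191.03401395210207 [[0.02, -0.985, 0.169, 0.279], [-0.999, -0.025, -0.025, -0.046], [0.029, -0.169, -0.985, 1.335], [0.0, 0.0, 0.0, 1.0]]
scene 354.4424085489894 256.77450971798373 192.55622694991746 [[0.211, 0.837, -0.504, 0.975], [0.978, -0.183, 0.105, -0.165], [-0.005, -0.515, -0.857, 0.881], [0.0, 0.0, 0.0, 1.0]]
{'t': 0.1, 'q': array([-1.24609821,  0.47770782,  0.02232994,  1.55635533, -0.01152273,
        1.1093219 , -0.08311776]), 'joint_vel': array([ 0.00121648, -0.00297157, -0.00068114, -0.00145191,  0.00124152,
        0.00155195, -0.00160402]), 'joint_torque': array([ 3.55201875e-03, -5.97759748e+01,  1.61334917e+00, -2.81951594e+01,
        1.27780822e-02,  5.04517448e-03,  2.62159438e-05]), 'eef_pos': array([0.28287281, 0.61226918, 0.23042799]), 'tool_rot': array([-1.32096142e-04,  2.14712330e-01,  9.76676980e-01, -8.21883144e-04]), 'contact_force': array([ 0.04627846,  0.18268245, -0.40471637]), 'torque': array([-0.00386331,  0.03277496,  0.0041241 ]), 'grasp_force': 0.0, 'gripper_width': 0.9973249941646085}
```

View pics/top0.png

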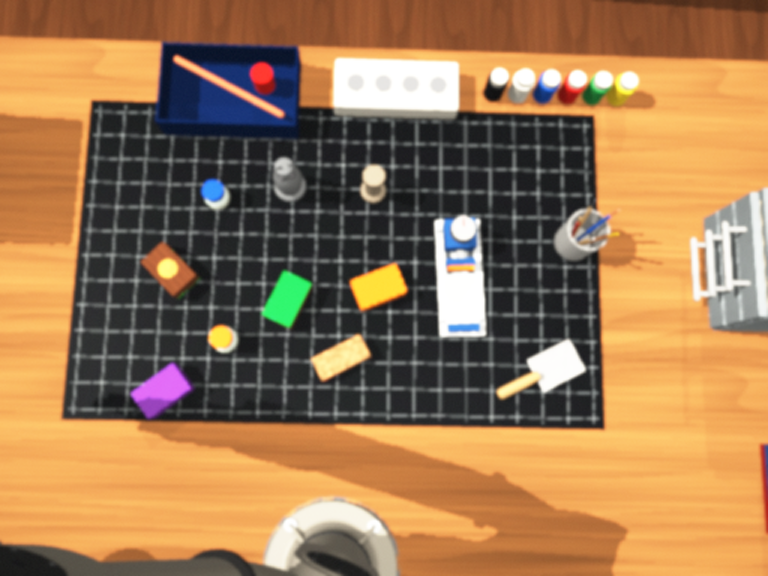

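View pics/scene0.png

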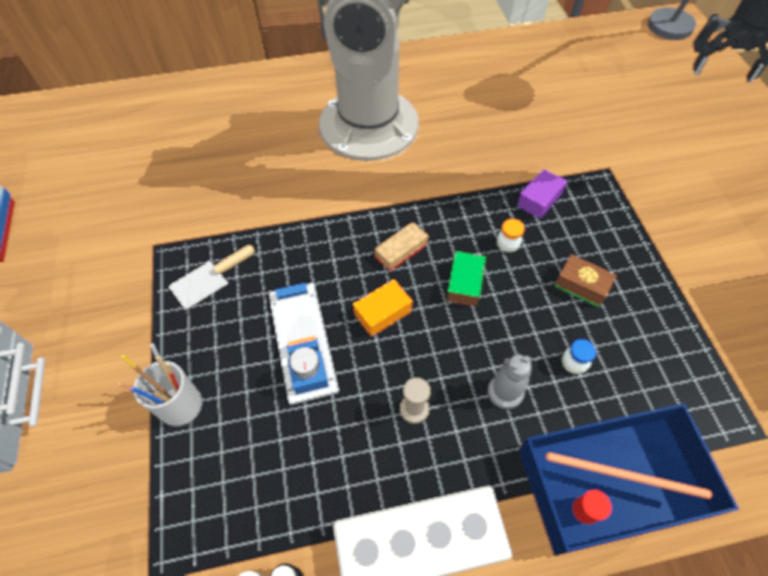

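The top view shows these candidates: the green-felt plinth at (191,199), the finished plinth with brass disc at (112,180), an orange block at (252,191) and a purple block at (107,261). I choose the green one. The clamp has its fixed jaw at (309,218) and knob at (308,152), so clamp x points away from the robot.

Run:
```python
from h import *
def rect(c,m,z,name):
    n,l,s,_=cv2.connectedComponentsWithStats(m.astype(np.uint8))
    i=1+np.argmax(s[1:,4]); cs,_=cv2.findContours((l==i).astype(np.uint8),0,cv2.CHAIN_APPROX_NONE)
    P=np.array([ray(c,p[0],z)[:2] for p in max(cs,key=len)],np.float32)*1000
    r=cv2.minAreaRect(P); b=cv2.boxPoints(r)
    e=b[1]-b[0],b[2]-b[1]; k=max(e,key=np.linalg.norm); a=np.degrees(np.arctan2(k[1],k[0]))
    print(name,s[i].tolist(),'centre',np.round(r[0],1),'size',np.round(r[1],1),'long axis deg',round((a+90)%180-90,1))
for n in('top','scene'):
    c=cam(n); h=cv2.cvtColor(c['pixels'],cv2.COLOR_RGB2HSV); H,S,V=[h[...,i].astype(int) for i in range(3)]
    yy,xx=np.mgrid[:384,:512]
    print(n); rect(c,(abs(H-65)<15)&(S>120)&(V>80)&(yy>100),.04,'green')
    box=((xx>285)&(xx<330)&(yy>138)&(yy<230)) if n=='top' else ((xx>175)&(xx<230)&(yy>185)&(yy<272))
    rect(c,(S<60)&(V>150)&box,.01,'white z10')
    rect(c,(V>100)&box,.01,'all z10')
    b=(abs(H-107)<12)&(S>120)&(V>60)&box
    lo=yy>205 if n=='top' else yy<205
    rect(c,b&lo,.026,'fixed jaw top z26')
    rect(c,b&~lo,.05,'housing z50')
    rect(c,(abs(H-13)<10)&(S>120)&box,.022,'pad')
    if n=='top': save(c,'crop1.png',(160,130,340,240),4)
```

```text
top
green [174, 180, 34, 39, 791] centre [476.   94.1] size [62.3 97.5] long axis deg -24.2
white z10 [289, 143, 35, 82, 1982] centre [ 533.8 -229.7] size [236.1  91. ] long axis deg 3.0
all z10 [286, 142, 44, 86, 2740] centre [ 531.6 -233.9] size [247.9 120. ] long axis deg 2.2
fixed jaw top z26 [299, 216, 20, 5, 65] centre [ 432.  -234.1] size [ 9.2 53.3] long axis deg -84.6
housing z50 [296, 145, 21, 22, 172] centre [ 604.8 -223.3] size [60.3 55.8] long axis deg 1.5
pad [298, 177, 18, 4, 57] centre [ 544.9 -228.7] size [ 8.7 48.3] long axis deg -88.5
scene
green [298, 167, 26, 31, 622] centre [477.3  95. ] size [62.8 96.9] long axis deg -24.3
white z10 [179, 188, 47, 81, 1842] centre [ 532.6 -229.4] size [230.2  88.4] long axis deg 2.9
all z10 [176, 186, 54, 86, 2866] centre [ 533.8 -225.4] size [141.9 264.9] long axis deg -5.5
fixed jaw top z26 [183, 188, 21, 11, 144] centre [ 434.9 -234.7] size [24.1 57.4] long axis deg -87.9
housing z50 [192, 227, 26, 35, 300] centre [ 604.3 -225.2] size [84.3 55. ] long axis deg 2.5
pad [193, 225, 16, 4, 20] centre [ 540.7 -229.4] size [ 3.6 40.4] long axis deg -88.3
```

View pics/crop1.png

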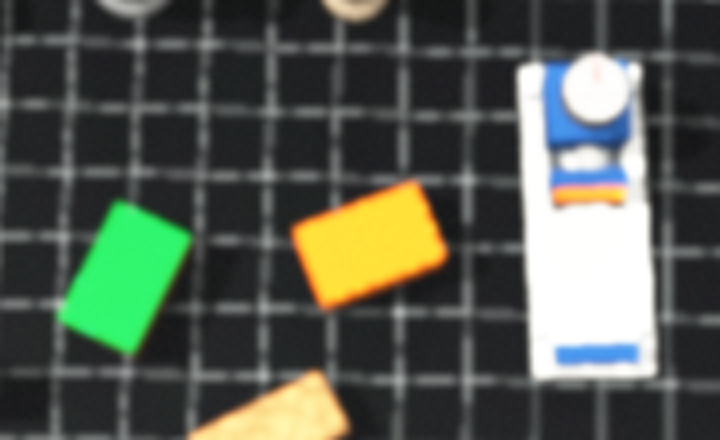

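Call:
{"method": "jog_arm", "body": {
  "rows": [
    {"x":-32,"y":-32,"fingers":75},
    {"x":-32,"y":-32,"fingers":75},
    {"x":-32,"y":-32,"fingers":75},
    {"x":-32,"y":-32,"fingers":75},
    {"x":-32,"y":-32,"fingers":75},
    {"x":-32,"y":-32,"fingers":75},
    {"x":-32,"y":-32,"fingers":75},
    {"x":-32,"y":-32,"fingers":75}
  ],
  "force": 50
}}

```text
invalid input
```

Call:
{"method": "jog_arm", "body": {
  "rows": [
    {"x":-32,"y":-32},
    {"x":-32,"y":-32},
    {"x":-32,"y":-32},
    {"x":-32,"y":-32},
    {"ay":7.5},
    {"ay":7.5},
    {"ay":7.5},
    {"ay":7.5}
  ]
}}

```text
invalid input
```

```bash
cat >> h.py <<'E'
from scipy.spatial.transform import Rotation as Rn
def state(ax_deg=None, tgt=None):
    o=bot.get_obs(); R=Rn.from_quat(np.r_[o['tool_rot'][1:],o['tool_rot'][0]]).as_matrix(); p=o['eef_pos']*1000
    print('t',round(o['t'],2),'p',p.round(1),'q',np.round(o['q'],2),'F',o['contact_force'].round(1),'M',o['torque'].round(2),'w',round(o['gripper_width']*85.4,1),'g',round(o['grasp_force'],1))
    if ax_deg is not None:  # yaw of plane, phi lean
        d=np.array([np.cos(np.radians(ax_deg[0])),np.sin(np.radians(ax_deg[0])),0]); f=np.radians(ax_deg[1])
        z=np.sin(f)*d-np.array([0,0,np.cos(f)]); y=np.cross([0,0,-1],d)*-1*-1
        if np.dot(y,R[:,1])<0: pass
        y=y if np.dot(y,R[:,1])>0 else -y
        Rt=np.c_[np.cross(y,z),y,z]
        print('turn',np.degrees(Rn.from_matrix(R.T@Rt).as_rotvec()).round(1))
    if tgt is not None: print('shift',(R.T@(np.array(tgt)-p)).round(1))
E
python3 -c "
from h import *
state((-24.2,-30),(466,99,8))"
```

```text
t 0.2 p [282.9 612.5 230.7] q [-1.25  0.48  0.02  1.56 -0.01  1.11 -0.08] F [-0.8  0.8 -0.5] M [-0.01  0.02 -0.03] w 85.7 g 0.0
turn [ 0.1 30.  -0.6]
shift [-381.5 -389.1  223.2]
```

Call:
{"method": "jog_arm", "body": {
  "rows": [
    {"fingers":75,"x":-32,"y":-32,"z":0,"ax":0,"ay":0,"az":0},
    {"fingers":75,"x":-32,"y":-32,"z":0,"ax":0,"ay":0,"az":0},
    {"fingers":75,"x":-32,"y":-32,"z":0,"ax":0,"ay":0,"az":0},
    {"fingers":75,"x":-32,"y":-32,"z":0,"ax":0,"ay":0,"az":0},
    {"fingers":75,"x":-32,"y":-32,"z":0,"ax":0,"ay":0,"az":0},
    {"fingers":75,"x":-32,"y":-32,"z":0,"ax":0,"ay":0,"az":0},
    {"fingers":75,"x":-32,"y":-32,"z":0,"ax":0,"ay":0,"az":0},
    {"fingers":75,"x":-32,"y":-32,"z":0,"ax":0,"ay":0,"az":0}
  ],
  "force": 50
}}

```text
t: 1.0
eef_pos: [0.4084, 0.2711, 0.2314]
tool_rot: [0.0, 0.215, 0.977, 0.0]
contact_force: [1.2, -0.1, -0.0]
gripper_width: 0.873
grasp_force: 0.0
```

Call:
{"method": "jog_arm", "body": {
  "rows": [
    {"fingers":75,"x":-32,"y":-32,"z":0,"ax":0,"ay":0,"az":0},
    {"fingers":75,"x":-32,"y":-32,"z":0,"ax":0,"ay":0,"az":0},
    {"fingers":75,"x":-32,"y":-32,"z":0,"ax":0,"ay":0,"az":0},
    {"fingers":75,"x":-32,"y":-32,"z":0,"ax":0,"ay":0,"az":0},
    {"fingers":75,"x":0,"y":0,"z":0,"ax":0,"ay":7.5,"az":0},
    {"fingers":75,"x":0,"y":0,"z":0,"ax":0,"ay":7.5,"az":0},
    {"fingers":75,"x":0,"y":0,"z":0,"ax":0,"ay":7.5,"az":0},
    {"fingers":75,"x":0,"y":0,"z":0,"ax":0,"ay":7.5,"az":0}
  ]
}}

```text
t: 1.8
eef_pos: [0.4713, 0.1031, 0.232]
tool_rot: [-0.254, 0.207, 0.943, 0.057]
contact_force: [0.0, 0.3, 0.3]
gripper_width: 0.88
grasp_force: 0.0
```

```bash
python3 -c "
from h import *
state((-24.2,-30),(466,99,8))"
```

```text
t 1.8 p [471.3 103.1 232. ] q [-0.37  0.44  0.29  1.75 -0.38  1.46  1.2 ] F [0.  0.3 0.3] M [-0.21 -0.44  0.  ] w 75.2 g 0.0
turn [ 0.4 -0.2 -0.5]
shift [-110.1   -6.4  195. ]
```

Call:
{"method": "jog_arm", "body": {
  "rows": [
    {"fingers":75,"x":-14,"y":-1,"z":26,"ax":0,"ay":0,"az":-0.5},
    {"fingers":75,"x":-14,"y":-1,"z":26,"ax":0,"ay":0,"az":0},
    {"fingers":75,"x":-14,"y":-1,"z":26,"ax":0,"ay":0,"az":0},
    {"fingers":75,"x":-14,"y":-1,"z":26,"ax":0,"ay":0,"az":0},
    {"fingers":75,"x":-14,"y":-1,"z":26,"ax":0,"ay":0,"az":0},
    {"fingers":75,"x":-14,"y":-1,"z":26,"ax":0,"ay":0,"az":0},
    {"fingers":75,"x":-8,"y":0,"z":15,"ax":0,"ay":0,"az":0},
    {"fingers":75,"x":0,"y":0,"z":0,"ax":0,"ay":0,"az":0}
  ]
}}

```text
t: 2.6
eef_pos: [0.4617, 0.1007, 0.0355]
tool_rot: [-0.254, 0.203, 0.944, 0.056]
contact_force: [-0.0, 0.5, -0.4]
gripper_width: 0.877
grasp_force: 0.0
```

```bash
python3 -c "
from h import *
state((-24.2,-30),(466,99,8))
c=cam('scene');save(c,'s1.png',(190,60,400,230),3.5)"
```

```text
t 2.6 p [461.7 100.7  35.5] q [-0.32  0.7   0.23  1.87 -0.46  1.11  1.35] F [-0.   0.5 -0.4] M [-0.21 -0.39 -0.03] w 74.9 g 0.0
turn [ 0.2 -0.2 -0.1]
shift [-17.9   0.2  21.5]
```

View pics/s1.png

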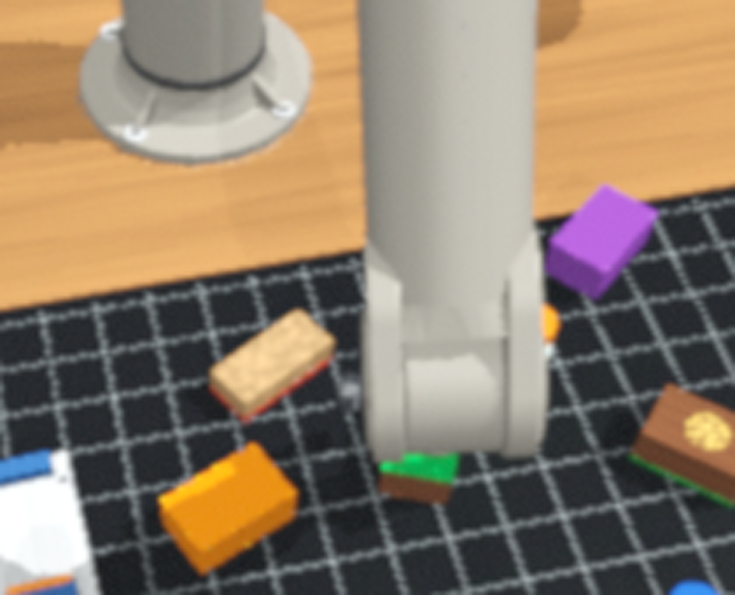

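Green plinth at crop (418,475) is under the hand, with the neighbours clear. Going down and closing.

Call:
{"method": "jog_arm", "body": {
  "rows": [
    {"fingers":75,"x":-9,"y":0,"z":11,"ax":0,"ay":0,"az":0},
    {"fingers":75,"x":-9,"y":0,"z":10,"ax":0,"ay":0,"az":0},
    {"fingers":50,"x":0,"y":0,"z":0,"ax":0,"ay":0,"az":0},
    {"fingers":50,"x":0,"y":0,"z":0,"ax":0,"ay":0,"az":0},
    {"fingers":50,"x":0,"y":0,"z":0,"ax":0,"ay":0,"az":0},
    {"fingers":50,"x":0,"y":0,"z":0,"ax":0,"ay":0,"az":0},
    {"fingers":50,"x":0,"y":0,"z":0,"ax":0,"ay":0,"az":0},
    {"fingers":50,"x":0,"y":0,"z":0,"ax":0,"ay":0,"az":0}
  ],
  "force": 60
}}

```text
t: 3.45
eef_pos: [0.4678, 0.0988, 0.0101]
tool_rot: [-0.252, 0.203, 0.944, 0.057]
contact_force: [-0.3, 0.1, -1.4]
gripper_width: 0.647
grasp_force: 63.4
```

```bash
python3 -c "
from h import *
state((-24.2,-30),(466,99,8))"
```

```text
t 3.45 p [467.8  98.8  10.1] q [-0.31  0.74  0.22  1.86 -0.47  1.08  1.37] F [-0.3  0.1 -1.4] M [-0.28 -0.54 -0.04] w 55.3 g 63.4
turn [ 0.3  0.  -0. ]
shift [ 0.4 -0.6  2.7]
```

Call:
{"method": "jog_arm", "body": {
  "rows": [
    {"fingers":50,"x":15,"y":0,"z":-26,"ax":0,"ay":0,"az":0},
    {"fingers":50,"x":15,"y":0,"z":-26,"ax":0,"ay":0,"az":0},
    {"fingers":50,"x":15,"y":0,"z":-26,"ax":0,"ay":0,"az":0},
    {"fingers":50,"x":0,"y":0,"z":0,"ax":0,"ay":-7.5,"az":0},
    {"fingers":50,"x":0,"y":0,"z":0,"ax":0,"ay":-7.5,"az":0},
    {"fingers":50,"x":0,"y":0,"z":0,"ax":0,"ay":-7.5,"az":0},
    {"fingers":50,"x":0,"y":0,"z":0,"ax":0,"ay":-7.5,"az":0},
    {"fingers":50,"x":0,"y":0,"z":0,"ax":0,"ay":0,"az":-7}
  ]
}}

```text
t: 4.25
eef_pos: [0.4637, 0.1012, 0.1]
tool_rot: [0.001, 0.148, 0.989, 0.002]
contact_force: [0.2, -0.2, -1.2]
gripper_width: 0.648
grasp_force: 63.8
```

Call:
{"method": "jog_arm", "body": {
  "rows": [
    {"fingers":50,"x":0,"y":0,"z":0,"ax":0,"ay":0,"az":-7},
    {"fingers":50,"x":0,"y":0,"z":0,"ax":0,"ay":0,"az":-7},
    {"fingers":50,"x":0,"y":0,"z":0,"ax":0,"ay":0,"az":-6},
    {"fingers":50,"x":0,"y":0,"z":0,"ax":0,"ay":-7.5,"az":0},
    {"fingers":50,"x":0,"y":0,"z":0,"ax":0,"ay":-7.5,"az":0},
    {"fingers":50,"x":0,"y":0,"z":0,"ax":0,"ay":-7.5,"az":0},
    {"fingers":50,"x":0,"y":0,"z":0,"ax":0,"ay":-7.5,"az":0},
    {"fingers":50,"x":0,"y":0,"z":0,"ax":0,"ay":0,"az":0}
  ]
}}

```text
t: 5.05
eef_pos: [0.4699, 0.0836, 0.0987]
tool_rot: [0.168, -0.017, 0.985, -0.017]
contact_force: [0.3, -0.5, -0.8]
gripper_width: 0.649
grasp_force: 63.7
```

```bash
python3 -c "
from h import *
state((2.9,60),(476,94,50))"
```

```text
t 5.05 p [469.9  83.6  98.7] q [-0.63  0.24  0.24  2.38  0.43  0.24  0.8 ] F [ 0.3 -0.5 -0.8] M [0.04 0.5  0.01] w 55.4 g 63.7
turn [ -2.6 -40.7   0.4]
shift [ 9.9 12.1 47.6]
```

```bash
cat > kin.py <<'E'
import numpy as np
from scipy.optimize import least_squares
from scipy.spatial.transform import Rotation as Rn
D=[([-1.24609821,.47770782,.02232994,1.55635533,-.01152273,1.1093219,-.08311776],[282.9,612.3,230.4],[0,.2147,.9767,0]),
([-.37,.44,.29,1.75,-.38,1.46,1.2],[471.3,103.1,232],[-.254,.207,.943,.057]),
([-.32,.7,.23,1.87,-.46,1.11,1.35],[461.7,100.7,35.5],[-.254,.203,.944,.056]),
([-.31,.74,.22,1.86,-.47,1.08,1.37],[467.8,98.8,10.1],[-.252,.203,.944,.057]),
([-.63,.24,.24,2.38,.43,.24,.8],[469.9,83.6,98.7],[.168,-.017,.985,-.017])]
def fk(q,p,s):
    h,a1,L1,a2,L2,a3,L3,o1,o7=p; R=Rn.from_euler; x=np.array([0,0,h]);
    r=R('z',q[0]+o1)*R('y',q[1])*R('z',s[0]*q[2]); x=x+r.apply([a1,0,L1]); r=r*R('y',q[3]); x=x+r.apply([a2,0,L2])
    r=r*R('z',s[1]*q[4])*R('y',q[5]); x=x+r.apply([a3,0,L3]); r=r*R('z',s[2]*q[6]+o7); return x,r
def res(p,s):
    e=[]
    for q,x,w in D:
        X,r=fk(q,p,s); e+=list((X-x)/1000); e+=list((r.inv()*Rn.from_quat(w[1:]+w[:1])).as_rotvec()*.3)
    return np.array(e)
E
python3 - <<'E'
from kin import *
import itertools
b=[]
for s in itertools.product((1,-1),repeat=3):
  for o7 in(-1.57,0,1.57,3.1):
    for o1 in(2.384,0):
      f=least_squares(res,[360,0,420,0,400,0,330,o1,o7],args=(s,),x_scale=[100]*7+[1,1]); b.append((f.cost,s,f.x.round(3).tolist()))
b.sort(key=lambda t:t[0]); print(*b[:3],sep='\n')
E
```

```text
(np.float64(0.1317905866166063), (-1, 1, 1), [-805.502, 892.172, -888.346, -694.625, -775.984, 686.207, -1095.086, -0.627, -1.908])
(np.float64(0.13179058662797855), (-1, 1, 1), [-805.502, 892.172, -888.346, -694.626, -775.985, 686.207, -1095.086, -0.627, -1.908])
(np.float64(0.13179058667165022), (-1, 1, 1), [-805.502, 892.176, -888.349, -694.628, -775.987, 686.208, -1095.086, -0.627, 4.375])
```

```bash
sed -i "s/R('z',q\[0\]+o1)/R('z',s[3]*q[0]+o1)/" kin.py
python3 - <<'E'
from kin import *
import itertools
b=[]
for s in itertools.product((1,-1),repeat=4):
  for o7 in(-1.57,0,1.57,3.1):
    for o1 in(2.384,-.1):
      f=least_squares(res,[360,0,420,0,400,0,330,o1,o7],args=(s,),x_scale=[100]*7+[1,1]); b.append((f.cost,s,f.x.round(3).tolist()))
b.sort(key=lambda t:t[0]); print(*b[:3],sep='\n')
E
```

```text
(np.float64(0.0005622525724467163), (-1, -1, -1, -1), [326.239, 43.402, 491.758, -2.471, 470.163, 16.273, 305.598, -0.096, 1.483])
(np.float64(0.0005622525724467758), (-1, -1, -1, -1), [326.239, 43.402, 491.758, -2.471, 470.163, 16.273, 305.598, -0.096, 1.483])
(np.float64(0.0005622525724467864), (-1, -1, -1, -1), [326.239, 43.402, 491.758, -2.471, 470.163, 16.273, 305.598, -0.096, 1.483])
```

```bash
cat >> kin.py <<'E'
S=(-1,-1,-1,-1); P=[326.239,43.402,491.758,-2.471,470.163,16.273,305.598,-.096,1.483]
lo=np.array([-2.96,-.34,-1.41,.24,-1.37,.17,-2.96])+.04; hi=np.array([2.96,2.1,1.46,2.44,4.51,1.92,2.96])-.04
def ik(pad,yaw,phi,flip=False,n=12):
    f,a=np.radians([phi,yaw]); d=np.array([np.cos(a),np.sin(a),0]); z=np.sin(f)*d-[0,0,np.cos(f)]; y=np.array([-d[1],d[0],0])*(-1 if flip else 1)
    Rt=Rn.from_matrix(np.c_[np.cross(y,z),y,z]); X=np.array(pad)+23*z; best=None; rng=np.random.default_rng(0)
    q0=np.array([-.3,.5,.1,1.8,0,1,1.2])
    for i in range(n):
        def g(q):
            x,r=fk(q,P,S); return np.r_[(x-X)/1000,(r.inv()*Rt).as_rotvec()*.3,1e-3*(q-q0)*(i<1)*.1]
        st=np.clip(q0+rng.normal(size=7)*.6*(i>0),lo+.01,hi-.01)
        s=least_squares(g,st,bounds=(lo,hi)); e=np.linalg.norm(s.fun[:6])
        if best is None or e<best[0]: best=(e,s.x)
        if e<1e-3: break
    return best
E
python3 - <<'E'
from kin import *
for nm,pad,yaw,phis in [('clamp',(492,-231.6,36),2.9,(20,30,40,50,60)),('clampflip',(492,-231.6,36),2.9,(30,-40)),('S570,15',(570,15,60),2.9,(-60,-50,-40,-30,30,40,50,60)),('S600,-150?',(640,-150,60),2.9,(-60,-45,-30,30,45,60)),('S476,94',(476,94,60),2.9,(-75,-60,-45,30,45))]:
    for ph in phis:
        e,q=ik(pad,yaw,ph,'flip' in nm); print(nm,ph,round(e*1000,1),q.round(2) if e<.01 else '')
E
```

```text
clamp 20 0.0 [ 1.01  0.62 -0.68  2.21  0.95  0.21  1.2 ]
clamp 30 0.0 [ 1.33  0.82 -0.98  2.33  2.04  0.31  0.31]
clamp 40 0.0 [ 1.62  1.28 -1.25  2.39  2.24  0.63  0.47]
clamp 50 0.0 [-0.52  1.6   1.26  2.4   3.69  1.81 -2.77]
clamp 60 3.1 [-0.4   1.52  1.1   2.4   3.55  1.88 -2.59]
clampflip 30 0.0 [0.4  0.55 0.15 2.32 4.34 0.42 0.89]
clampflip -40 0.0 [-0.31  1.1   0.81  1.53 -0.37  1.41 -0.93]
S570,15 -60 6.2 [-0.14  1.13  0.03  1.17 -0.    1.88  1.51]
S570,15 -50 0.0 [-0.14  1.03  0.03  1.27 -0.    1.71  1.51]
S570,15 -40 0.0 [-0.15  0.93  0.03  1.4  -0.01  1.51  1.51]
S570,15 -30 0.0 [-0.15  0.83  0.03  1.53 -0.01  1.31  1.51]
S570,15 30 0.0 [ 0.73  0.78 -1.    2.32  2.01  0.58 -0.23]
S570,15 40 0.0 [ 0.97  1.28 -1.3   2.4   2.33  1.07 -0.11]
S570,15 50 23.9 
S570,15 60 40.8 
S600,-150? -60 41.7 
S600,-150? -45 0.0 [0.02 1.13 0.1  1.   0.08 1.78 1.71]
S600,-150? -30 0.0 [0.03 0.96 0.09 1.24 0.05 1.45 1.71]
S600,-150? 30 0.0 [ 0.79  0.7  -0.73  2.09  1.61  0.22  0.38]
S600,-150? 45 0.0 [ 1.01  0.88 -0.88  2.23  2.78  0.45 -0.56]
S600,-150? 60 0.0 [ 1.42  1.74 -1.35  2.29  2.75  0.84  0.35]
S476,94 -75 23.3 
S476,94 -60 0.0 [-0.23  1.01 -0.03  1.45 -0.07  1.72  1.41]
S476,94 -45 0.0 [-0.24  0.86 -0.02  1.61 -0.06  1.45  1.41]
S476,94 30 31.5 
S476,94 45 75.3
```

Run:
```python
from kin import *
for nm,S_,phi in [('stand60',[(480,94,62),(560,20,62)],60),('regrasp-60',[(480,94,55),(560,20,55)],-60),('regrasp-65',[(480,94,55),(560,20,55)],-65)]:
  for s in S_:
    for yaw in range(-165,181,30):
      for fl in(False,True):
        e,q=ik(s,yaw,phi,fl,n=3)
        if e<.003: print(nm,s[:2],yaw,fl,q.round(2))
for fl in(False,True):
  for phi in(20,25,30,35):
    e,q=ik((492,-231.6,36),182.9,phi,fl,4); print('final',fl,phi,round(e*1e3,1),q.round(2))
```

```text
stand60 (480, 94) -165 False [-0.76  1.16  0.7   1.44 -0.37  1.8  -1.21]
stand60 (480, 94) -165 True [-0.3   1.01 -0.02  1.44  0.05  1.74  1.5 ]
stand60 (480, 94) -135 False [-0.99  1.16  0.76  1.52 -0.14  1.6  -0.96]
stand60 (480, 94) -135 True [-0.48  0.98  0.    1.53  0.34  1.65  1.72]
stand60 (480, 94) -105 False [-1.26  1.15  0.85  1.72  0.    1.26 -0.74]
stand60 (480, 94) -105 True [-0.66  0.9   0.02  1.73  0.63  1.44  1.84]
stand60 (480, 94) -75 False [-1.62  1.27  1.07  1.99 -0.1   0.8  -0.41]
stand60 (480, 94) -75 True [-0.81  0.81  0.04  2.    0.99  1.18  1.82]
stand60 (480, 94) -45 False [-0.87  0.75  0.04  2.31  1.56  1.02 -1.56]
stand60 (480, 94) -45 True [-0.86  0.75  0.03  2.31  1.56  1.03  1.58]
stand60 (480, 94) 75 False [ 1.27  1.44 -1.21  2.21  0.58  0.45  2.79]
stand60 (480, 94) 75 True [ 0.41  0.77 -0.17  2.23 -1.33  0.96  1.28]
stand60 (480, 94) 105 True [ 0.21  0.83 -0.05  1.93 -0.88  1.24  1.12]
stand60 (480, 94) 135 True [ 0.06  0.92 -0.04  1.67 -0.54  1.49  1.13]
stand60 (480, 94) 165 True [-0.12  0.99 -0.03  1.49 -0.25  1.68  1.28]
stand60 (560, 20) -165 Fa
[... 5502 characters left out ...]
1.89]
regrasp-65 (560, 20) 105 True [-1.46  1.41  1.12  1.9  -0.12  0.73 -0.33]
regrasp-65 (560, 20) 135 False [-0.74  0.83  0.15  2.24  1.78  1.01  1.54]
regrasp-65 (560, 20) 135 True [-0.52  0.83 -0.09  2.24  1.84  1.17 -1.56]
final False 20 0.0 [-0.33  0.92  0.82  1.77 -0.52  1.07 -0.81]
final False 25 0.0 [-0.33  0.96  0.82  1.71 -0.48  1.15 -0.85]
final False 30 0.0 [-0.32  1.01  0.82  1.65 -0.44  1.24 -0.88]
final False 35 0.0 [-0.32  1.05  0.81  1.59 -0.4   1.33 -0.91]
final True 20 0.0 [0.18 0.72 0.11 1.76 0.08 0.98 1.85]
final True 25 0.0 [0.16 0.77 0.12 1.7  0.1  1.08 1.84]
final True 30 0.0 [0.15 0.81 0.13 1.65 0.11 1.18 1.82]
final True 35 0.0 [0.13 0.86 0.14 1.59 0.13 1.27 1.81]
```

```bash
cat >> kin.py <<'E'
def local(q,pad,yaw,phi):
    f,a=np.radians([phi,yaw]); d=np.array([np.cos(a),np.sin(a),0]); z=np.sin(f)*d-[0,0,np.cos(f)]; y=np.array([-d[1],d[0],0])
    Rt=Rn.from_matrix(np.c_[np.cross(y,z),y,z]); X=np.array(pad)+23*z
    def g(v):
        x,r=fk(v,P,S); return np.r_[(x-X)/1000,(r.inv()*Rt).as_rotvec()*.3,.003*(v-q)]
    s=least_squares(g,np.clip(q,lo+1e-3,hi-1e-3),bounds=(lo,hi)); return s.x,np.linalg.norm(s.fun[:6])*1e3
def track(q,way,n=14):
    for A,B in zip(way,way[1:]):
        w=0
        for t in np.linspace(0,1,n)[1:]:
            v=np.array(A)*(1-t)+np.array(B)*t; q2,e=local(q,v[:3],v[3],v[4]); w=max(w,e); m=np.abs(q2-q).max(); q=q2
        print(B,'err',round(w,1),q.round(2))
    return q
E
python3 - <<'E'
from kin import *
q=np.array([-.63,.24,.24,2.38,.43,.24,.8])
for ys in(-60,-75,-90):
    print('ys',ys)
    track(q,[(470,90,110,2.9,20),(470,90,130,2.9,-30),(470,90,130,ys,-30),(470,90,30,ys,-30),(470,90,30,ys,-60),(470,90,150,ys,-60),(470,90,150,ys,30),(470,90,65,ys,30),(470,90,150,ys,0),(470,90,150,ys,-60),(470,90,55,ys,-60),(470,90,150,ys,-60),(480,-50,150,ys,-60),(490,-231,150,ys,0),(490,-231,150,-177,0),(490,-231,150,-177,30),(490,-231,35,-177,30)])
E
```

```text
ys -60
(470, 90, 130, 2.9, -30) err 0.1 [-0.15  0.6  -0.13  1.8   0.01  1.27  1.35]
(470, 90, 130, -60, -30) err 0.0 [-0.02  0.49 -0.01  2.   -0.5   1.02  0.85]
(470, 90, 30, -60, -30) err 0.0 [ 0.    0.67 -0.03  2.   -0.55  0.86  0.95]
(470, 90, 30, -60, -60) err 0.0 [ 0.22  0.93 -0.13  1.79 -0.64  1.3   1.1 ]
(470, 90, 150, -60, -60) err 0.0 [ 0.22  0.72 -0.14  1.85 -0.64  1.42  1.  ]
(470, 90, 150, -60, 30) err 0.0 [-0.84  0.34  0.27  2.22  0.7   0.71 -0.63]
(470, 90, 65, -60, 30) err 0.0 [-0.88  0.53  0.3   2.23  0.78  0.54 -0.79]
(470, 90, 150, -60, 0) err 0.0 [-0.22  0.29 -0.08  2.13  0.03  0.72  0.22]
(470, 90, 150, -60, -60) err 0.0 [ 0.33  0.73 -0.27  1.84 -0.58  1.38  0.94]
(470, 90, 55, -60, -60) err 0.0 [ 0.31  0.9  -0.25  1.81 -0.56  1.28  1.01]
(470, 90, 150, -60, -60) err 0.0 [ 0.33  0.73 -0.27  1.84 -0.58  1.38  0.94]
(480, -50, 150, -60, -60) err 0.0 [ 0.46  0.78 -0.19  1.7  -0.46  1.56  1.02]
(490, -231, 150, -60, 0) err 0.0 [ 0.32  0.39  0.03  1.98 -0.02  0.78  0.89]
(490, -231, 150, -177, 0) err 0.0 [-0.05  0.42  0.47  1.98 -0.26  0.8  -0.94]
(490, -231, 150, -177
[... 1907 characters left out ...]
0.92]
(470, 90, 150, -90, 0) err 0.0 [-0.32  0.29  0.04  2.13 -0.02  0.72 -0.26]
(470, 90, 150, -90, -60) err 0.0 [ 0.44  0.61 -0.24  2.13 -0.97  1.12  1.  ]
(470, 90, 55, -90, -60) err 0.0 [ 0.44  0.82 -0.23  2.09 -1.    1.01  1.14]
(470, 90, 150, -90, -60) err 0.0 [ 0.44  0.61 -0.24  2.13 -0.97  1.12  1.  ]
(480, -50, 150, -90, -60) err 0.0 [ 0.56  0.67 -0.12  1.96 -0.8   1.31  0.99]
(490, -231, 150, -90, 0) err 0.0 [ 0.18  0.39  0.2   1.98 -0.11  0.78  0.45]
(490, -231, 150, -177, 0) err 0.0 [-0.1   0.44  0.53  1.98 -0.3   0.81 -0.9 ]
(490, -231, 150, -177, 30) err 0.0 [-0.17  0.72  0.57  1.65 -0.12  1.34 -1.08]
(490, -231, 35, -177, 30) err 0.0 [-0.13  0.88  0.52  1.65 -0.18  1.18 -1.08]
```

Run:
```python
from kin import *
q=np.array([-.63,.24,.24,2.38,.43,.24,.8])
for ys in(-75,-90,-105,-120):
    print('ys',ys)
    track(q,[(470,90,110,2.9,20),(470,80,150,2.9,-10),(480,60,150,ys,0),(480,60,150,ys,60),(480,60,60,ys,60),(480,60,150,ys,0),(480,60,150,ys,-60),(480,60,55,ys,-60)])
```

```text
ys -75
(470, 80, 150, 2.9, -10) err 0.1 [-0.14  0.38 -0.13  2.02  0.03  0.92  1.34]
(480, 60, 150, -75, 0) err 0.0 [-0.35  0.3   0.15  2.12 -0.07  0.73  0.11]
(480, 60, 150, -75, 60) err 0.0 [-1.12  0.67  0.46  2.09  0.81  1.05 -1.06]
(480, 60, 60, -75, 60) err 0.0 [-1.1   0.86  0.43  2.05  0.8   0.94 -1.17]
(480, 60, 150, -75, 0) err 0.0 [-0.27  0.3   0.05  2.12 -0.02  0.72  0.07]
(480, 60, 150, -75, -60) err 0.0 [ 0.37  0.68 -0.18  1.93 -0.75  1.31  0.97]
(480, 60, 55, -75, -60) err 0.0 [ 0.36  0.86 -0.17  1.9  -0.75  1.21  1.07]
ys -90
(470, 80, 150, 2.9, -10) err 0.1 [-0.14  0.38 -0.13  2.02  0.03  0.92  1.34]
(480, 60, 150, -90, 0) err 0.0 [-0.39  0.31  0.2   2.12 -0.09  0.73 -0.13]
(480, 60, 150, -90, 60) err 0.0 [-1.03  0.73  0.45  1.94  0.62  1.21 -1.02]
(480, 60, 60, -90, 60) err 0.0 [-1.01  0.9   0.41  1.9   0.59  1.11 -1.1 ]
(480, 60, 150, -90, 0) err 0.0 [-0.34  0.3   0.14  2.12 -0.06  0.72 -0.16]
(480, 60, 150, -90, -60) err 0.0 [ 0.39  0.62 -0.13  2.08 -0.96  1.19  1.01]
(480, 60, 55, -90, -60) err 0.0 [ 0.4   0.82 -0.13  2.04 -0.99  1.1   1.15]
ys -105
(470, 80, 150, 2
[... 365 characters left out ...]

(480, 60, 150, -105, -60) err 0.0 [ 0.4   0.56 -0.09  2.24 -1.21  1.09  1.09]
(480, 60, 55, -105, -60) err 0.0 [ 0.41  0.78 -0.09  2.2  -1.28  1.02  1.28]
ys -120
(470, 80, 150, 2.9, -10) err 0.1 [-0.14  0.38 -0.13  2.02  0.03  0.92  1.34]
(480, 60, 150, -120, 0) err 0.0 [-0.48  0.31  0.3   2.12 -0.14  0.73 -0.61]
(480, 60, 150, -120, 60) err 0.0 [-0.84  0.83  0.43  1.69  0.32  1.52 -1.07]
(480, 60, 60, -120, 60) err 0.0 [-0.82  0.98  0.4   1.65  0.28  1.42 -1.12]
(480, 60, 150, -120, 0) err 0.0 [-0.46  0.31  0.28  2.12 -0.12  0.73 -0.62]
(480, 60, 150, -120, -60) err 0.1 [ 0.99  0.65 -0.72  2.39 -1.33  0.65  1.13]
(480, 60, 55, -120, -60) err 0.0 [ 1.07  1.01 -0.77  2.35 -1.33  0.42  1.37]
```

Call:
{"method": "jog_arm", "body": {
  "rows": [
    {"fingers":50,"x":0,"y":0,"z":0,"ax":0,"ay":7,"az":0},
    {"fingers":50,"x":0,"y":0,"z":0,"ax":0,"ay":7,"az":0},
    {"fingers":50,"x":0,"y":0,"z":0,"ax":0,"ay":6,"az":0},
    {"fingers":50,"x":0,"y":0,"z":-30,"ax":0,"ay":0,"az":0},
    {"fingers":50,"x":0,"y":0,"z":-30,"ax":0,"ay":0,"az":0},
    {"fingers":50,"x":0,"y":0,"z":0,"ax":0,"ay":0,"az":7},
    {"fingers":50,"x":0,"y":0,"z":0,"ax":0,"ay":0,"az":7},
    {"fingers":50,"x":0,"y":0,"z":0,"ax":0,"ay":0,"az":7}
  ]
}}

```text
t: 5.85
eef_pos: [0.4709, 0.0864, 0.1589]
tool_rot: [0.011, 0.172, 0.985, -0.017]
contact_force: [-0.7, 0.2, -0.6]
gripper_width: 0.646
grasp_force: 63.8
```

Call:
{"method": "jog_arm", "body": {
  "rows": [
    {"fingers":50,"x":0,"y":0,"z":0,"ax":0,"ay":0,"az":7.5},
    {"fingers":50,"x":0,"y":0,"z":0,"ax":0,"ay":0,"az":7.5},
    {"fingers":50,"x":0,"y":0,"z":0,"ax":0,"ay":0,"az":7.5},
    {"fingers":50,"x":0,"y":0,"z":0,"ax":0,"ay":0,"az":7.5},
    {"fingers":50,"x":0,"y":0,"z":0,"ax":0,"ay":0,"az":7.5},
    {"fingers":50,"x":0,"y":0,"z":0,"ax":0,"ay":0,"az":7.5},
    {"fingers":50,"x":0,"y":0,"z":0,"ax":0,"ay":0,"az":7.5},
    {"fingers":50,"x":0,"y":0,"z":0,"ax":0,"ay":0,"az":7.5}
  ]
}}

```text
t: 6.65
eef_pos: [0.4709, 0.0865, 0.1586]
tool_rot: [0.018, 0.641, 0.767, -0.009]
contact_force: [-0.1, 0.3, -0.9]
gripper_width: 0.644
grasp_force: 63.8
```

```bash
python3 -c "
from h import *
state((-80,0),(480,60,130))"
```

```text
t 6.65 p [470.9  86.5 158.6] q [-0.53  0.24  0.22  2.1  -0.02  0.8  -0.13] F [-0.1  0.3 -0.9] M [0.03 0.08 0.03] w 55.0 g 63.8
turn [0.5 2.3 0.2]
shift [-26.5   4.   29.7]
```

Call:
{"method": "jog_arm", "body": {
  "rows": [
    {"fingers":50,"x":-20,"y":4,"z":0,"ax":0.5,"ay":-6,"az":0},
    {"fingers":50,"x":-20,"y":4,"z":0,"ax":0,"ay":-7,"az":0},
    {"fingers":50,"x":0,"y":0,"z":0,"ax":0,"ay":-7,"az":0},
    {"fingers":50,"x":0,"y":0,"z":0,"ax":0,"ay":-7,"az":0},
    {"fingers":50,"x":0,"y":0,"z":0,"ax":0,"ay":-7,"az":0},
    {"fingers":50,"x":0,"y":0,"z":0,"ax":0,"ay":-7,"az":0},
    {"fingers":50,"x":0,"y":0,"z":0,"ax":0,"ay":-7,"az":0},
    {"fingers":50,"x":0,"y":0,"z":0,"ax":0,"ay":-7,"az":0}
  ]
}}

```text
t: 7.45
eef_pos: [0.485, 0.0491, 0.1617]
tool_rot: [0.368, 0.561, 0.674, -0.31]
contact_force: [-0.3, -0.2, -1.4]
gripper_width: 0.644
grasp_force: 63.9
```

```bash
python3 -c "
from h import *
state((-80,60),(480,40,55))
c=cam('scene');save(c,'s2.png',(190,80,400,250),3.5)"
```

```text
t 7.45 p [485.   49.1 161.7] q [-1.05  0.61  0.39  2.05  0.68  1.19 -0.97] F [-0.3 -0.2 -1.4] M [ 1.06  0.19 -0.02] w 55.0 g 63.9
turn [ 0.1 -2.5  0.4]
shift [85.8 -6.1 64.1]
```

View pics/s2.png

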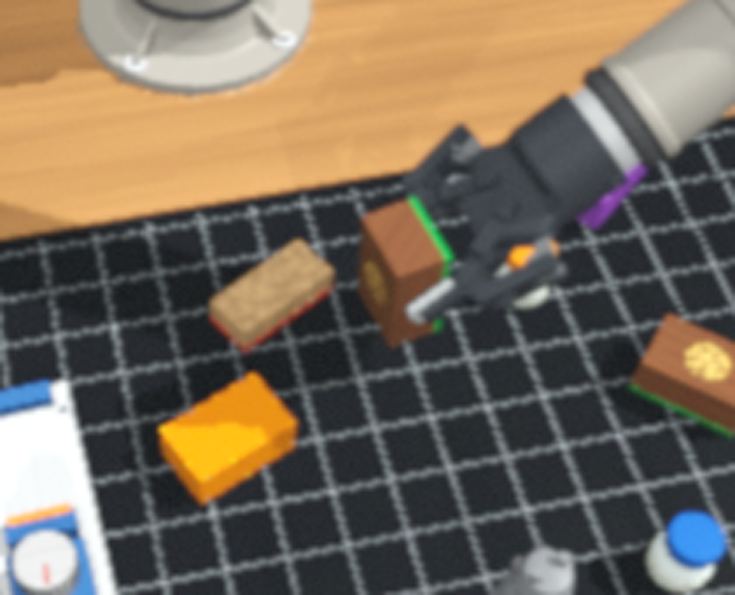

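The picture shows the plinth held upright, felt toward the hand (crop 430,235), with clear mat under it. Lowering it.

Call:
{"method": "jog_arm", "body": {
  "rows": [
    {"fingers":50,"x":0,"y":0,"z":0,"ax":0,"ay":-2.5,"az":0.4},
    {"fingers":50,"x":21,"y":0,"z":12,"ax":0,"ay":0,"az":0},
    {"fingers":50,"x":21,"y":0,"z":12,"ax":0,"ay":0,"az":0},
    {"fingers":50,"x":21,"y":0,"z":12,"ax":0,"ay":0,"az":0},
    {"fingers":50,"x":21,"y":0,"z":12,"ax":0,"ay":0,"az":0},
    {"fingers":50,"x":19,"y":0,"z":11,"ax":0,"ay":0,"az":0},
    {"fingers":50,"x":0,"y":0,"z":0,"ax":0,"ay":0,"az":0},
    {"fingers":50,"x":0,"y":0,"z":0,"ax":0,"ay":0,"az":0}
  ]
}}

```text
t: 8.3
eef_pos: [0.4869, 0.0472, 0.0445]
tool_rot: [0.385, 0.558, 0.663, -0.319]
contact_force: [-0.0, 0.2, -0.9]
gripper_width: 0.646
grasp_force: 64.0
```

```bash
python3 -c "
from h import *
state((-80,60),(480,40,35.4))"
```

```text
t 8.3 p [486.9  47.2  44.5] q [-1.03  0.87  0.35  2.03  0.69  1.04 -1.14] F [-0.   0.2 -0.9] M [ 1.08  0.16 -0.01] w 55.2 g 64.0
turn [ 0.2  0.  -0.3]
shift [ 4.9 -8.1  9.6]
```

Call:
{"method": "jog_arm", "body": {
  "rows": [
    {"fingers":50,"x":1.7,"y":0,"z":1,"ax":0,"ay":0,"az":0},
    {"fingers":50,"x":1.7,"y":0,"z":1,"ax":0,"ay":0,"az":0},
    {"fingers":50,"x":1.7,"y":0,"z":1,"ax":0,"ay":0,"az":0},
    {"fingers":50,"x":0.9,"y":0,"z":0.5,"ax":0,"ay":0,"az":0},
    {"fingers":50,"x":0.4,"y":0,"z":0.2,"ax":0,"ay":0,"az":0},
    {"fingers":50,"x":0.4,"y":0,"z":0.2,"ax":0,"ay":0,"az":0},
    {"fingers":50,"x":0,"y":0,"z":0,"ax":0,"ay":0,"az":0},
    {"fingers":50,"x":0,"y":0,"z":0,"ax":0,"ay":0,"az":0}
  ]
}}

```text
t: 9.1
eef_pos: [0.4868, 0.0478, 0.0362]
tool_rot: [0.386, 0.557, 0.663, -0.319]
contact_force: [-2.2, 2.7, 4.8]
gripper_width: 0.646
grasp_force: 64.5
```

```bash
python3 -c "
from h import *
state((-80,60),(480,40,35.4))"
```

```text
t 9.1 p [486.8  47.8  36.2] q [-1.03  0.88  0.35  2.03  0.69  1.03 -1.15] F [-2.2  2.7  4.8] M [ 0.38  0.39 -0.26] w 55.1 g 64.5
turn [ 0.3  0.1 -0.2]
shift [-2.6 -8.1  6. ]
```

Call:
{"method": "jog_arm", "body": {
  "rows": [
    {"fingers":76,"x":0,"y":0,"z":0,"ax":0,"ay":0,"az":0},
    {"fingers":76,"x":0,"y":0,"z":0,"ax":0,"ay":0,"az":0},
    {"fingers":76,"x":0,"y":0,"z":0,"ax":0,"ay":0,"az":0},
    {"fingers":76,"x":0,"y":0,"z":-10,"ax":0,"ay":0,"az":0},
    {"fingers":76,"x":0,"y":0,"z":-35,"ax":0,"ay":0,"az":0},
    {"fingers":76,"x":0,"y":0,"z":-40,"ax":0,"ay":0,"az":0},
    {"fingers":76,"x":0,"y":0,"z":-35,"ax":0,"ay":0,"az":0},
    {"fingers":76,"x":-34,"y":0,"z":-20,"ax":0,"ay":0,"az":0}
  ]
}}

```text
t: 9.9
eef_pos: [0.4665, 0.1564, 0.1337]
tool_rot: [0.385, 0.554, 0.666, -0.317]
contact_force: [1.1, 0.3, -1.3]
gripper_width: 0.893
grasp_force: 0.0
```

Call:
{"method": "jog_arm", "body": {
  "rows": [
    {"fingers":76,"x":-34,"y":0,"z":-20,"ax":0,"ay":0,"az":0},
    {"fingers":76,"x":-34,"y":0,"z":-20,"ax":0,"ay":0,"az":0},
    {"fingers":76,"x":0,"y":0,"z":0,"ax":0,"ay":8,"az":0},
    {"fingers":76,"x":0,"y":0,"z":0,"ax":0,"ay":8,"az":0},
    {"fingers":76,"x":0,"y":0,"z":0,"ax":0,"ay":8,"az":0},
    {"fingers":76,"x":0,"y":0,"z":0,"ax":0,"ay":8,"az":0},
    {"fingers":76,"x":0,"y":0,"z":0,"ax":0,"ay":8,"az":0},
    {"fingers":76,"x":0,"y":0,"z":0,"ax":0,"ay":8,"az":0}
  ]
}}

```text
t: 10.7
eef_pos: [0.4673, 0.152, 0.2154]
tool_rot: [0.081, 0.638, 0.763, -0.062]
contact_force: [-0.7, 0.0, -1.5]
gripper_width: 0.889
grasp_force: 0.0
```

Run:
```python
from h import *
state((-80,-60),(502,-41,220))
c=cam('scene'); save(c,'s3.png',(230,60,440,230),3.5)
h=cv2.cvtColor(c['pixels'],cv2.COLOR_RGB2HSV); H,S,V=[h[...,i].astype(int) for i in range(3)]
yy,xx=np.mgrid[:384,:512]
m=((abs(H-65)<15)&(S>100)&(xx>250)&(xx<345)&(yy<220)).astype(np.uint8)
print(m.sum(),np.argwhere(m)[:,::-1].min(0) if m.sum() else'',np.argwhere(m)[:,::-1].max(0) if m.sum() else '')
```

```text
t 10.7 p [467.3 152.  215.4] q [-0.8   0.22  0.27  2.    0.16  1.   -0.45] F [-0.7  0.  -1.5] M [ 0.21  0.1  -0.06] w 75.9 g 0.0
turn [ 0.4 71.7  0.5]
shift [-192.9   -0.2   35.2]
86 [303 166] [313 198]
```

View pics/s3.png

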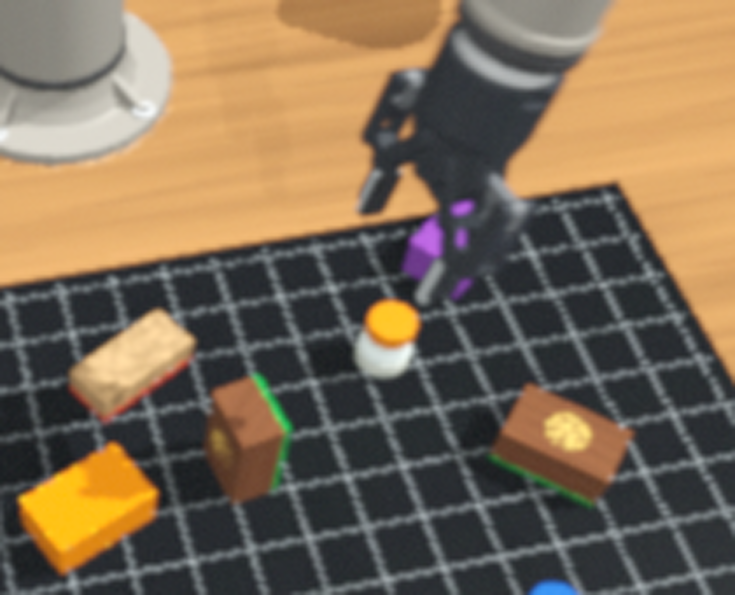

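Call:
{"method": "jog_arm", "body": {
  "rows": [
    {"fingers":76,"x":-38,"y":0,"z":7,"ax":0,"ay":0,"az":0.5},
    {"fingers":76,"x":-38,"y":0,"z":7,"ax":0.4,"ay":0,"az":0},
    {"fingers":76,"x":-38,"y":0,"z":7,"ax":0,"ay":0,"az":0},
    {"fingers":76,"x":-38,"y":0,"z":7,"ax":0,"ay":0,"az":0},
    {"fingers":76,"x":-38,"y":0,"z":7,"ax":0,"ay":0,"az":0},
    {"fingers":76,"x":0,"y":0,"z":0,"ax":0,"ay":8,"az":0},
    {"fingers":76,"x":0,"y":0,"z":0,"ax":0,"ay":8,"az":0},
    {"fingers":76,"x":0,"y":0,"z":0,"ax":0,"ay":8,"az":0}
  ]
}}

```text
t: 11.55
eef_pos: [0.5003, -0.0385, 0.2207]
tool_rot: [-0.08, 0.641, 0.76, 0.071]
contact_force: [-1.5, 0.2, 0.1]
gripper_width: 0.888
grasp_force: 0.0
```

Call:
{"method": "jog_arm", "body": {
  "rows": [
    {"fingers":76,"x":0,"y":0,"z":0,"ax":0,"ay":8,"az":0},
    {"fingers":76,"x":0,"y":0,"z":0,"ax":0,"ay":8,"az":0},
    {"fingers":76,"x":0,"y":0,"z":0,"ax":0,"ay":8,"az":0},
    {"fingers":76,"x":0,"y":0,"z":0,"ax":0,"ay":8,"az":0},
    {"fingers":76,"x":0,"y":0,"z":0,"ax":0,"ay":8,"az":0},
    {"fingers":76,"x":0,"y":0,"z":0,"ax":0,"ay":8,"az":0},
    {"fingers":76,"x":0,"y":0,"z":0,"ax":0,"ay":0,"az":0},
    {"fingers":76,"x":0,"y":0,"z":0,"ax":0,"ay":0,"az":0}
  ]
}}

```text
t: 12.35
eef_pos: [0.4996, -0.0391, 0.2189]
tool_rot: [-0.381, 0.559, 0.662, 0.322]
contact_force: [0.3, -0.1, 0.7]
gripper_width: 0.891
grasp_force: 0.0
```

Run:
```python
from h import *
state((-80,-60),(502,-41,95))
state((-80,-60),(482.9,69.7,30.4))
c=cam('scene')
P=[ray(c,np.array(u)/3.5+[230,60],.09)[:2]*1000 for u in[(210,385),(258,375),(290,432),(240,445)]]
P=np.array(P); print(P.round(0),P.mean(0).round(1)); e=P[2]-P[1]; print('felt edge yaw',np.degrees(np.arctan2(e[1],e[0])), np.linalg.norm(e))
```

```text
t 12.35 p [499.6 -39.1 218.9] q [ 0.24  0.62  0.26  1.8  -0.88  1.62  1.07] F [ 0.3 -0.1  0.7] M [-0.84 -0.19  0.03] w 76.1 g 0.0
turn [ 0.3  0.1 -0.2]
shift [-108.3    2.1   60.3]
t 12.35 p [499.6 -39.1 218.9] q [ 0.24  0.62  0.26  1.8  -0.88  1.62  1.07] F [ 0.3 -0.1  0.7] M [-0.84 -0.19  0.03] w 76.1 g 0.0
turn [ 0.3  0.1 -0.2]
shift [-107.7    1.9  189.9]
[[458.  35.]
 [457.  74.]
 [513.  83.]
 [516.  43.]] [486.2  58.3]
felt edge yaw 9.221920132333489 56.4421336595048
```

The scene picture showed the plinth standing freely at pixel (301,177). Its measured top centre is (486,58) with edge yaw 9°, which matches my prediction. Going for the second grasp.

Call:
{"method": "jog_arm", "body": {
  "rows": [
    {"fingers":76,"x":-27,"y":0.5,"z":15,"ax":0,"ay":0,"az":0},
    {"fingers":76,"x":-27,"y":0.5,"z":15,"ax":0,"ay":0,"az":0},
    {"fingers":76,"x":-27,"y":0.5,"z":15,"ax":0,"ay":0,"az":0},
    {"fingers":76,"x":-27,"y":0.5,"z":15,"ax":0,"ay":0,"az":0},
    {"fingers":76,"x":0,"y":0,"z":33,"ax":0,"ay":0,"az":0},
    {"fingers":76,"x":0,"y":0,"z":33,"ax":0,"ay":0,"az":0},
    {"fingers":76,"x":0,"y":0,"z":0,"ax":0,"ay":0,"az":0},
    {"fingers":76,"x":0,"y":0,"z":0,"ax":0,"ay":0,"az":0}
  ]
}}

```text
t: 13.2
eef_pos: [0.4933, 0.0168, 0.0644]
tool_rot: [-0.381, 0.557, 0.664, 0.322]
contact_force: [0.2, 0.1, -0.5]
gripper_width: 0.891
grasp_force: 0.0
```

```bash
python3 -c "
from h import *
state((-80,-60),(482.9,69.7,30.4))"
```

```text
t 13.2 p [493.3  16.8  64.4] q [ 0.21  0.84  0.19  1.89 -0.99  1.38  1.26] F [ 0.2  0.1 -0.5] M [-0.89 -0.19 -0.03] w 76.1 g 0.0
turn [0.3 0.2 0.1]
shift [-2.3 -1.3 63.7]
```

Call:
{"method": "jog_arm", "body": {
  "rows": [
    {"fingers":76,"x":-1,"y":-0.5,"z":30,"ax":0,"ay":0,"az":0},
    {"fingers":76,"x":-1,"y":-0.5,"z":30,"ax":0,"ay":0,"az":0},
    {"fingers":76,"x":0,"y":0,"z":4,"ax":0,"ay":0,"az":0},
    {"fingers":50,"x":0,"y":0,"z":0,"ax":0,"ay":0,"az":0},
    {"fingers":50,"x":0,"y":0,"z":0,"ax":0,"ay":0,"az":0},
    {"fingers":50,"x":0,"y":0,"z":0,"ax":0,"ay":0,"az":0},
    {"fingers":50,"x":0,"y":0,"z":0,"ax":0,"ay":0,"az":0},
    {"fingers":50,"x":0,"y":0,"z":0,"ax":0,"ay":0,"az":0}
  ],
  "force": 60
}}

```text
t: 14.0
eef_pos: [0.484, 0.0673, 0.0302]
tool_rot: [-0.38, 0.559, 0.662, 0.324]
contact_force: [1.1, -2.3, 7.0]
gripper_width: 0.641
grasp_force: 63.7
```

```bash
python3 -c "
from h import *
state((-80,-60),(482.9,69.7,30.4))"
```

```text
t 14.0 p [484.   67.3  30.2] q [ 0.16  0.87  0.14  1.95 -1.07  1.29  1.31] F [ 1.1 -2.3  7. ] M [-0.13  0.13  0.08] w 54.7 g 63.7
turn [ 0.5  0.1 -0.1]
shift [ 1.5 -0.7  2.1]
```

Call:
{"method": "jog_arm", "body": {
  "rows": [
    {"fingers":50,"x":28,"y":0,"z":-16,"ax":0,"ay":0,"az":0},
    {"fingers":50,"x":28,"y":0,"z":-16,"ax":0,"ay":0,"az":0},
    {"fingers":50,"x":28,"y":0,"z":-16,"ax":0,"ay":0,"az":0},
    {"fingers":50,"x":28,"y":0,"z":-16,"ax":0,"ay":0,"az":0},
    {"fingers":50,"x":0,"y":0,"z":0,"ax":0,"ay":-7.5,"az":0},
    {"fingers":50,"x":0,"y":0,"z":0,"ax":0,"ay":-7.5,"az":0},
    {"fingers":50,"x":0,"y":0,"z":0,"ax":0,"ay":-7.5,"az":0},
    {"fingers":50,"x":0,"y":0,"z":0,"ax":0,"ay":-7.5,"az":0}
  ]
}}

```text
t: 14.8
eef_pos: [0.4835, 0.0676, 0.159]
tool_rot: [-0.193, 0.625, 0.738, 0.167]
contact_force: [0.6, 0.2, -0.7]
gripper_width: 0.646
grasp_force: 63.4
```

Call:
{"method": "jog_arm", "body": {
  "rows": [
    {"fingers":50,"x":0,"y":0,"z":0,"ax":0,"ay":-7.5,"az":0},
    {"fingers":50,"x":0,"y":0,"z":0,"ax":0,"ay":-7.5,"az":0},
    {"fingers":50,"x":0,"y":0,"z":0,"ax":0,"ay":-7.5,"az":0},
    {"fingers":50,"x":0,"y":0,"z":0,"ax":0,"ay":-7.5,"az":0},
    {"fingers":50,"x":0,"y":0,"z":0,"ax":0,"ay":0,"az":7.5},
    {"fingers":50,"x":0,"y":0,"z":0,"ax":0,"ay":0,"az":7.5},
    {"fingers":50,"x":0,"y":0,"z":0,"ax":0,"ay":0,"az":7.5},
    {"fingers":50,"x":0,"y":0,"z":0,"ax":0,"ay":0,"az":7.5}
  ]
}}

```text
t: 15.6
eef_pos: [0.4826, 0.0687, 0.1585]
tool_rot: [0.001, 0.823, 0.568, 0.001]
contact_force: [0.0, -0.3, -1.3]
gripper_width: 0.648
grasp_force: 63.5
```

```bash
python3 -c "
from h import *
state((-177.1,0),(477.3,-232.3,170))"
```

```text
t 15.6 p [482.6  68.7 158.5] q [-0.74  0.29  0.56  2.1  -0.21  0.81 -0.42] F [ 0.  -0.3 -1.3] M [-0.04 -0.03 -0.03] w 55.4 g 63.5
turn [ 0.1 -0.1 66.3]
shift [-283.3  101.8  -11.3]
```

Call:
{"method": "jog_arm", "body": {
  "rows": [
    {"fingers":50,"x":-35.4,"y":12.7,"z":-1.4,"ax":0,"ay":0,"az":0},
    {"fingers":50,"x":-35.4,"y":12.7,"z":-1.4,"ax":0,"ay":0,"az":0},
    {"fingers":50,"x":-35.4,"y":12.7,"z":-1.4,"ax":0,"ay":0,"az":0},
    {"fingers":50,"x":-35.4,"y":12.7,"z":-1.4,"ax":0,"ay":0,"az":0},
    {"fingers":50,"x":-35.4,"y":12.7,"z":-1.4,"ax":0,"ay":0,"az":0},
    {"fingers":50,"x":-35.4,"y":12.7,"z":-1.4,"ax":0,"ay":0,"az":0},
    {"fingers":50,"x":-35.4,"y":12.7,"z":-1.4,"ax":0,"ay":0,"az":0},
    {"fingers":50,"x":-35.4,"y":12.7,"z":-1.4,"ax":0,"ay":0,"az":0}
  ]
}}

```text
t: 16.4
eef_pos: [0.4785, -0.2338, 0.17]
tool_rot: [0.001, 0.822, 0.57, 0.001]
contact_force: [0.0, 0.6, -1.3]
gripper_width: 0.648
grasp_force: 63.5
```

Call:
{"method": "jog_arm", "body": {
  "rows": [
    {"fingers":50,"x":0,"y":0,"z":0,"ax":0,"ay":0,"az":7.4},
    {"fingers":50,"x":0,"y":0,"z":0,"ax":0,"ay":0,"az":7.4},
    {"fingers":50,"x":0,"y":0,"z":0,"ax":0,"ay":0,"az":7.4},
    {"fingers":50,"x":0,"y":0,"z":0,"ax":0,"ay":0,"az":7.4},
    {"fingers":50,"x":0,"y":0,"z":0,"ax":0,"ay":0,"az":7.4},
    {"fingers":50,"x":0,"y":0,"z":0,"ax":0,"ay":0,"az":7.4},
    {"fingers":50,"x":0,"y":0,"z":0,"ax":0,"ay":0,"az":7.4},
    {"fingers":50,"x":0,"y":0,"z":0,"ax":0,"ay":0,"az":7.4}
  ]
}}

```text
t: 17.2
eef_pos: [0.4787, -0.2322, 0.1699]
tool_rot: [0.001, 0.996, 0.087, 0.001]
contact_force: [-0.3, 0.4, -0.7]
gripper_width: 0.652
grasp_force: 63.6
```

Call:
{"method": "jog_arm", "body": {
  "rows": [
    {"fingers":50,"x":0,"y":0,"z":0,"ax":0,"ay":0,"az":7},
    {"fingers":50,"x":0,"y":0,"z":0,"ax":0,"ay":-6,"az":0},
    {"fingers":50,"x":0,"y":0,"z":0,"ax":0,"ay":-6,"az":0},
    {"fingers":50,"x":0,"y":0,"z":0,"ax":0,"ay":-6,"az":0},
    {"fingers":50,"x":0,"y":0,"z":0,"ax":0,"ay":-6,"az":0},
    {"fingers":50,"x":0,"y":0,"z":0,"ax":0,"ay":-6,"az":0},
    {"fingers":50,"x":0,"y":0,"z":0,"ax":0,"ay":0,"az":0},
    {"fingers":50,"x":0,"y":0,"z":0,"ax":0,"ay":0,"az":0}
  ]
}}

```text
t: 18.0
eef_pos: [0.4788, -0.2322, 0.1693]
tool_rot: [0.008, 0.966, 0.028, -0.257]
contact_force: [-0.0, -0.6, -1.2]
gripper_width: 0.648
grasp_force: 63.8
```

```bash
python3 -c "
from h import *
state((-177.1,30),(477.3,-232.3,45))
c=cam('top');save(c,'t4.png',(250,110,370,250),4)"
```

```text
t 18.0 p [ 478.8 -232.2  169.3] q [-0.34  0.78  0.91  1.68 -0.3   1.41 -0.84] F [-0.  -0.6 -1.2] M [ 0.03 -0.6  -0.02] w 55.3 g 63.8
turn [ 0.3 -0.2  0.4]
shift [ 60.5  -0.2 108.6]
```

View pics/t4.png

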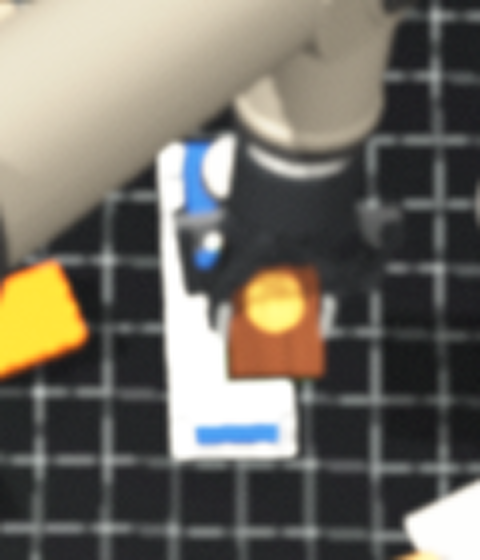

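The plinth is now disc up (crop 275,300) over the bed, with the fixed jaw at crop (237,434). Lowering it to just above the jaws.

Call:
{"method": "jog_arm", "body": {
  "rows": [
    {"fingers":50,"x":12,"y":0,"z":21,"ax":0.3,"ay":0,"az":0.4},
    {"fingers":50,"x":12,"y":0,"z":21,"ax":0,"ay":0,"az":0},
    {"fingers":50,"x":12,"y":0,"z":21,"ax":0,"ay":0,"az":0},
    {"fingers":50,"x":12,"y":0,"z":21,"ax":0,"ay":0,"az":0},
    {"fingers":50,"x":11,"y":0,"z":20,"ax":0,"ay":0,"az":0},
    {"fingers":50,"x":0,"y":0,"z":0,"ax":0,"ay":0,"az":0},
    {"fingers":50,"x":0,"y":0,"z":0,"ax":0,"ay":0,"az":0},
    {"fingers":50,"x":0,"y":0,"z":0,"ax":0,"ay":0,"az":0}
  ]
}}

```text
t: 18.85
eef_pos: [0.4788, -0.2322, 0.0518]
tool_rot: [0.007, 0.966, 0.024, -0.257]
contact_force: [-0.9, -1.1, -1.5]
gripper_width: 0.644
grasp_force: 63.8
```

Run:
```python
from h import *
state((-177.1,30),(477.3,-232.3,20.6))
for n,b in(('top',(260,130,360,240)),('scene',(150,150,260,290))):
    c=cam(n); 
    if n=='top': save(c,'t5.png',b,5)
    else: save(c,'s5.png',b,5)
a=cv2.imread('pics/t5.png'); b=cv2.imread('pics/s5.png'); h=max(a.shape[0],b.shape[0])
p=lambda i:cv2.resize(i,None,fx=550/h*.68,fy=550/h*.68)
a,b=[cv2.copyMakeBorder(i,0,h-i.shape[0],0,0,cv2.BORDER_CONSTANT) for i in(a,b)]
cv2.imwrite('pics/m5.png',cv2.resize(np.hstack([a,b]),None,fx=.74,fy=.74));
```

```text
t 18.85 p [ 478.8 -232.2   51.8] q [-0.28  0.92  0.82  1.72 -0.4   1.24 -0.83] F [-0.9 -1.1 -1.5] M [ 0.03 -0.61  0.01] w 55.0 g 63.8
turn [ 0.  -0.3 -0. ]
shift [14.1 -0.  27.8]
```

View pics/m5.png

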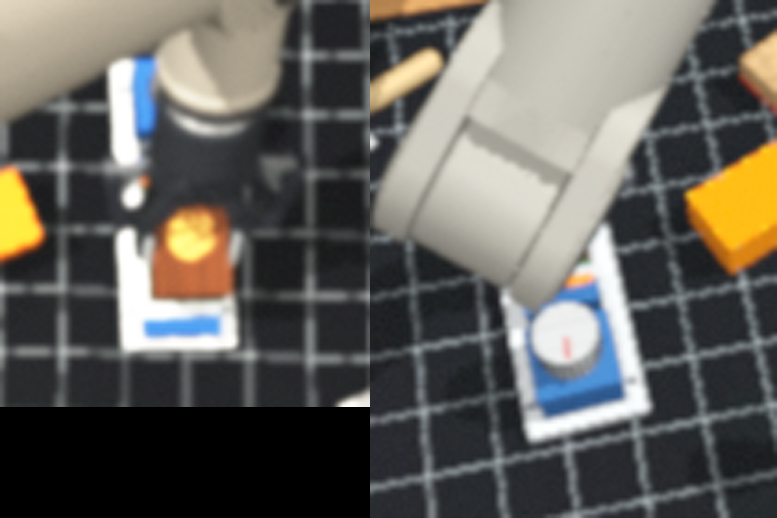

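Run:
```python
from h import *
c=cam('top'); O=np.array([533,-229.5]); u=np.array([.9987,.0506]); v=np.array([-.0506,.9987])
f=lambda p,z:(lambda w:(round(float(w@u),1),round(float(w@v),1)))(ray(c,p,z)[:2]*1000-O)
h=cv2.cvtColor(c['pixels'],cv2.COLOR_RGB2HSV); H,S,V=[h[...,i].astype(int) for i in range(3)]; yy,xx=np.mgrid[:384,:512]
reg=(yy>185)&(yy<225)&(xx>290)&(xx<335)
w=reg&((H<14)|(H>170))&(S>90)&(V>50); b=reg&(abs(H-107)<12)&(S>120)
for nm,m,z in(('wood',w,.0812),('jaw',b,.026)):
    p=np.argwhere(m)[:,::-1]; n=[(m[:,x].nonzero()[0].min(),m[:,x].nonzero()[0].max()) for x in sorted(set(p[:,0]))]
    print(nm,p.min(0),p.max(0),n)
    for x in np.percentile(p[:,0],[15,50,85]).astype(int):
        col=m[:,x].nonzero()[0]; print(x,'low edge',f((x,col.max()+.5),z),'up edge',f((x,col.min()-.5),z))
    for y in np.percentile(p[:,1],[50,80]).astype(int):
        r=m[y].nonzero()[0]; print('row',y,f((r.min()-.5,y),z),f((r.max()+.5,y),z))
```

```text
wood [301 186] [323 210] [(np.int64(199), np.int64(209)), (np.int64(191), np.int64(209)), (np.int64(190), np.int64(210)), (np.int64(189), np.int64(210)), (np.int64(188), np.int64(210)), (np.int64(187), np.int64(210)), (np.int64(186), np.int64(210)), (np.int64(186), np.int64(210)), (np.int64(201), np.int64(210)), (np.int64(201), np.int64(210)), (np.int64(201), np.int64(210)), (np.int64(201), np.int64(210)), (np.int64(186), np.int64(210)), (np.int64(186), np.int64(210)), (np.int64(186), np.int64(209)), (np.int64(186), np.int64(209)), (np.int64(186), np.int64(209)), (np.int64(186), np.int64(209)), (np.int64(186), np.int64(209)), (np.int64(186), np.int64(209)), (np.int64(188), np.int64(209)), (np.int64(202), np.int64(208)), (np.int64(203), np.int64(207))]
303 low edge (-86.5, 22.7) up edge (-29.6, 19.9)
313 low edge (-87.3, -4.2) up edge (-19.3, -7.7)
320 low edge (-85.1, -23.1) up edge (-19.8, -26.7)
row 203 (-66.1, 28.4) (-67.8, -33.5)
row 207 (-76.9, 28.9) (-78.6, -32.9)
jaw [300 216] [318 220] [(np.int64(217), np.int64(219)), (np.int64(217), np.int64(220)), (np.int64(217), np.int64(220)), (np.int64(217), np.int64(220)), (np.int64(217), np.int64(219)), (np.int64(217), np.int64(219)), (np.int64(217), np.int64(219)), (np.int64(217), np.int64(219)), (np.int64(217), np.int64(219)), (np.int64(217), np.int64(219)), (np.int64(217), np.int64(219)), (np.int64(217), np.int64(219)), (np.int64(217), np.int64(219)), (np.int64(216), np.int64(219)), (np.int64(216), np.int64(219)), (np.int64(216), np.int64(219)), (np.int64(216), np.int64(219)), (np.int64(216), np.int64(219)), (np.int64(217), np.int64(219))]
302 low edge (-107.5, 19.2) up edge (-96.3, 18.6)
309 low edge (-105.3, -0.5) up edge (-96.9, -0.9)
316 low edge (-105.8, -20.1) up edge (-94.6, -20.6)
row 218 (-100.3, 25.8) (-101.8, -27.3)
row 219 (-103.1, 26.0) (-104.6, -27.1)
```

Call:
{"method": "jog_arm", "body": {
  "rows": [
    {"fingers":50,"x":-2.4,"y":-1.3,"z":1.4,"ax":0,"ay":-0.3,"az":0},
    {"fingers":50,"x":3,"y":0,"z":5.2,"ax":0,"ay":0,"az":0},
    {"fingers":50,"x":3,"y":0,"z":5.2,"ax":0,"ay":0,"az":0},
    {"fingers":50,"x":3,"y":0,"z":5.2,"ax":0,"ay":0,"az":0},
    {"fingers":50,"x":2,"y":0,"z":3.5,"ax":0,"ay":0,"az":0},
    {"fingers":50,"x":1.5,"y":0,"z":2.6,"ax":0,"ay":0,"az":0},
    {"fingers":50,"x":0,"y":0,"z":0,"ax":0,"ay":0,"az":0},
    {"fingers":50,"x":0,"y":0,"z":0,"ax":0,"ay":0,"az":0}
  ]
}}

```text
t: 19.8
eef_pos: [0.4754, -0.2305, 0.0249]
tool_rot: [0.007, 0.965, 0.025, -0.261]
contact_force: [0.2, -0.5, -1.0]
gripper_width: 0.647
grasp_force: 63.8
```

```bash
python3 -c "
from h import *
state((-177.1,30),(476,-231,20.6))"
```

```text
t 19.8 p [ 475.4 -230.5   24.9] q [-0.27  0.96  0.8   1.73 -0.42  1.21 -0.83] F [ 0.2 -0.5 -1. ] M [ 0.04 -0.55 -0.  ] w 55.2 g 63.8
turn [0.  0.2 0. ]
shift [2.7 0.6 3.4]
```

Call:
{"method": "jog_arm", "body": {
  "rows": [
    {"fingers":50,"x":0.5,"y":0,"z":0.9,"ax":0,"ay":0,"az":0},
    {"fingers":50,"x":0.5,"y":0,"z":0.9,"ax":0,"ay":0,"az":0},
    {"fingers":50,"x":0.5,"y":0,"z":0.9,"ax":0,"ay":0,"az":0},
    {"fingers":50,"x":0.2,"y":0,"z":0.4,"ax":0,"ay":0,"az":0},
    {"fingers":50,"x":0.2,"y":0,"z":0.4,"ax":0,"ay":0,"az":0},
    {"fingers":50,"x":0,"y":0,"z":0,"ax":0,"ay":0,"az":0},
    {"fingers":50,"x":0,"y":0,"z":0,"ax":0,"ay":0,"az":0},
    {"fingers":50,"x":0,"y":0,"z":0,"ax":0,"ay":0,"az":0}
  ]
}}

```text
t: 20.6
eef_pos: [0.4753, -0.2303, 0.0215]
tool_rot: [0.006, 0.965, 0.025, -0.261]
contact_force: [-0.2, 2.1, 5.7]
gripper_width: 0.648
grasp_force: 64.4
```

```bash
python3 -c "
from h import *
state((-177.1,30),(476,-231,20.6))"
```

```text
t 20.6 p [ 475.3 -230.3   21.5] q [-0.27  0.96  0.8   1.73 -0.43  1.2  -0.83] F [-0.2  2.1  5.7] M [ 0.16 -0.01 -0.2 ] w 55.3 g 64.4
turn [-0.   0.2  0. ]
shift [1.  0.7 0.5]
```

Call:
{"method": "jog_arm", "body": {
  "rows": [
    {"fingers":76,"x":0,"y":0,"z":0,"ax":0,"ay":0,"az":0},
    {"fingers":76,"x":0,"y":0,"z":0,"ax":0,"ay":0,"az":0},
    {"fingers":76,"x":0,"y":0,"z":0,"ax":0,"ay":0,"az":0},
    {"fingers":76,"x":-5,"y":0,"z":-9,"ax":0,"ay":0,"az":0},
    {"fingers":76,"x":-15,"y":0,"z":-26,"ax":0,"ay":0,"az":0},
    {"fingers":76,"x":-20,"y":0,"z":-34,"ax":0,"ay":0,"az":0},
    {"fingers":76,"x":-20,"y":0,"z":-34,"ax":0,"ay":0,"az":0},
    {"fingers":76,"x":-20,"y":0,"z":-34,"ax":0,"ay":0,"az":0}
  ]
}}

```text
t: 21.4
eef_pos: [0.4747, -0.2306, 0.1818]
tool_rot: [0.007, 0.965, 0.024, -0.26]
contact_force: [0.2, 0.2, -0.2]
gripper_width: 0.889
grasp_force: 0.0
```

Call:
{"method": "jog_arm", "body": {
  "rows": [
    {"fingers":76,"x":0,"y":0,"z":0,"ax":0,"ay":7.5,"az":0},
    {"fingers":76,"x":0,"y":0,"z":0,"ax":0,"ay":7.5,"az":0},
    {"fingers":76,"x":0,"y":0,"z":0,"ax":0,"ay":7.5,"az":0},
    {"fingers":76,"x":0,"y":0,"z":0,"ax":0,"ay":7.5,"az":0},
    {"fingers":76,"x":0,"y":40,"z":0,"ax":0,"ay":0,"az":0},
    {"fingers":76,"x":0,"y":40,"z":0,"ax":0,"ay":0,"az":0},
    {"fingers":76,"x":0,"y":40,"z":0,"ax":0,"ay":0,"az":0},
    {"fingers":76,"x":0,"y":40,"z":0,"ax":0,"ay":0,"az":0}
  ]
}}

```text
t: 22.2
eef_pos: [0.4829, -0.3916, 0.1803]
tool_rot: [-0.0, 1.0, 0.026, -0.001]
contact_force: [0.5, -0.2, 0.5]
gripper_width: 0.888
grasp_force: 0.0
```

Run:
```python
from h import *
state((-177.1,0),(608.9,-225.7,130))
ims=[]
for n,b in(('top',(270,120,360,240)),('scene',(160,160,250,280))):
    c=cam(n); save(c,n+'6.png',b,4.4); ims.append(cv2.imread('pics/'+n+'6.png'))
cv2.imwrite('pics/m6.png',np.hstack(ims))
```

```text
t 22.2 p [ 482.9 -391.6  180.3] q [-0.03  0.59  0.88  1.78 -0.52  1.03 -0.48] F [ 0.5 -0.2  0.5] M [-0.02 -0.01 -0.01] w 75.9 g 0.0
turn [-0.   0.2  0. ]
shift [ 134.4 -159.2   50. ]
```

View pics/m6.png

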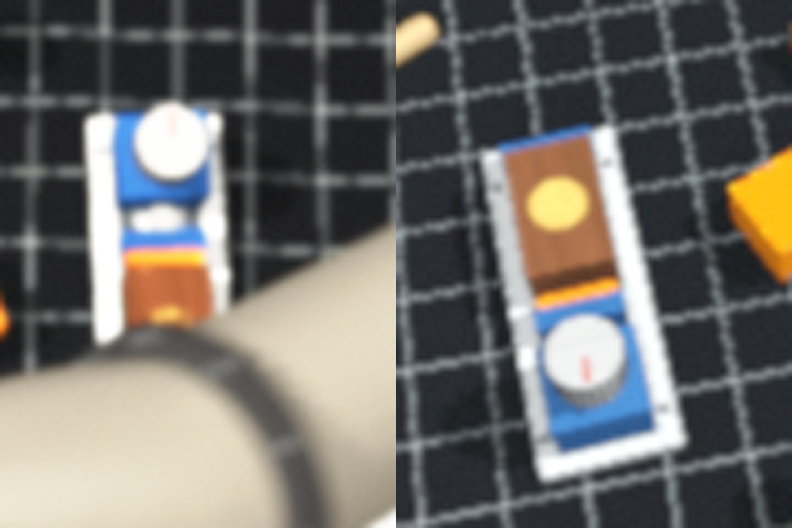

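The plinth lies disc up, flat and square between fixed jaw and orange pad (scene crop 557,205). The knob is at top px (309,152) and scene px (203,240). Measuring the knob's centre.

```bash
python3 - <<'E'
from h import *
for n,b in(('top',(298,140,322,164)),('scene',(185,222,222,262))):
    c=cam(n); g=c['pixels'][b[1]:b[3],b[0]:b[2]]; h=cv2.cvtColor(g,cv2.COLOR_RGB2HSV)
    m=((h[...,1]<45)&(h[...,2]>(200 if n=='top' else 185))).astype(np.uint8)
    k,l,s,ce=cv2.connectedComponentsWithStats(m)
    for i in range(1,k):
        if s[i,4]>60:
            x,y,w,hh=s[i,:4]; q=(b[0]+x+(w-1)/2,b[1]+y+(hh-1)/2); print(n,s[i].tolist(),'cen',(ce[i]+b[:2]).round(1),ray(c,ce[i]+b[:2],.086)[:2].round(4),ray(c,q,.086)[:2].round(4))
E
python3 - <<'E'
from h import *
c=cam('top');print(ray(c,(309.1,152.3),.086)); c=cam('scene');print(ray(c,(203,240),.086))
E
```

```text
top [3, 4, 19, 20, 243] cen [309.9 151.8] [ 0.6063 -0.229 ] [ 0.6015 -0.2293]
scene [0, 0, 27, 37, 390] cen [197.3 239. ] [ 0.6042 -0.2366] [ 0.6073 -0.2352]
scene [19, 0, 18, 40, 232] cen [216.4 242. ] [ 0.6219 -0.1923] [ 0.6187 -0.2014]
[ 0.60479828 -0.22688481  0.086     ]
[ 0.60992232 -0.22338058  0.086     ]
```

Call:
{"method": "jog_arm", "body": {
  "rows": [
    {"fingers":76,"x":22,"y":-26.5,"z":0,"ax":0,"ay":0.2,"az":0},
    {"fingers":76,"x":22,"y":-26.5,"z":0,"ax":0,"ay":0,"az":0},
    {"fingers":76,"x":22,"y":-26.5,"z":0,"ax":0,"ay":0,"az":0},
    {"fingers":76,"x":22,"y":-26.5,"z":0,"ax":0,"ay":0,"az":0},
    {"fingers":76,"x":22,"y":-26.5,"z":15,"ax":0,"ay":0,"az":0},
    {"fingers":76,"x":22,"y":-26.5,"z":20,"ax":0,"ay":0,"az":0},
    {"fingers":76,"x":0,"y":0,"z":20,"ax":0,"ay":0,"az":0},
    {"fingers":76,"x":0,"y":0,"z":0,"ax":0,"ay":0,"az":0}
  ]
}}

```text
t: 23.3
eef_pos: [0.6061, -0.2204, 0.1218]
tool_rot: [-0.001, 1.0, 0.028, -0.002]
contact_force: [-1.0, 0.4, 0.9]
gripper_width: 0.887
grasp_force: 0.0
```

```bash
python3 -c "
from h import *
state((-177.1,0),(608,-225.5,53))"
```

```text
t 23.3 p [ 606.1 -220.4  121.8] q [-0.3   0.69  0.82  1.76 -0.6   0.97 -0.75] F [-1.   0.4  0.9] M [ 0.01  0.   -0.06] w 75.8 g 0.0
turn [-0.2  0.3  0.3]
shift [ 2.   5.4 68.8]
```

Call:
{"method": "jog_arm", "body": {
  "rows": [
    {"fingers":70,"x":2,"y":5.4,"z":0,"ax":-0.2,"ay":0.3,"az":0},
    {"fingers":70,"x":0,"y":0,"z":20,"ax":0,"ay":0,"az":0},
    {"fingers":70,"x":0,"y":0,"z":20,"ax":0,"ay":0,"az":0},
    {"fingers":70,"x":0,"y":0,"z":18,"ax":0,"ay":0,"az":0},
    {"fingers":70,"x":0,"y":0,"z":9,"ax":0,"ay":0,"az":0},
    {"fingers":70,"x":0,"y":0,"z":0,"ax":0,"ay":0,"az":0},
    {"fingers":50,"x":0,"y":0,"z":0,"ax":0,"ay":0,"az":0},
    {"fingers":50,"x":0,"y":0,"z":0,"ax":0,"ay":0,"az":0}
  ],
  "force": 25
}}

```text
t: 24.1
eef_pos: [0.6102, -0.2281, 0.0584]
tool_rot: [-0.0, 1.0, 0.026, 0.003]
contact_force: [-2.5, 5.8, 4.1]
gripper_width: 0.586
grasp_force: 3.2
```

```bash
python3 -c "
from h import *
state((-177.1,0),(608,-225.5,53))"
```

```text
t 24.1 p [ 610.2 -228.1   58.4] q [-0.24  0.77  0.75  1.78 -0.67  0.86 -0.7 ] F [-2.5  5.8  4.1] M [1.43 0.44 0.05] w 50.0 g 3.2
turn [-0.  -0.3  0.1]
shift [-2.1 -2.7  5.4]
```

Call:
{"method": "jog_arm", "body": {
  "rows": [
    {"fingers":46,"x":0,"y":0,"z":0,"ax":0,"ay":0,"az":0},
    {"fingers":44,"x":0,"y":0,"z":0,"ax":0,"ay":0,"az":0},
    {"fingers":40,"x":0,"y":0,"z":0,"ax":0,"ay":0,"az":0},
    {"fingers":40,"x":0,"y":0,"z":0,"ax":0,"ay":0,"az":0},
    {"fingers":40,"x":0,"y":0,"z":0,"ax":0,"ay":0,"az":0},
    {"fingers":40,"x":0,"y":0,"z":0,"ax":0,"ay":0,"az":0},
    {"fingers":40,"x":0,"y":0,"z":0,"ax":0,"ay":0,"az":0},
    {"fingers":40,"x":0,"y":0,"z":0,"ax":0,"ay":0,"az":0}
  ],
  "force": 25
}}

```text
t: 24.9
eef_pos: [0.6104, -0.2245, 0.0585]
tool_rot: [-0.003, 1.0, 0.027, 0.002]
contact_force: [-4.3, 13.9, 10.1]
gripper_width: 0.493
grasp_force: 24.8
```

```bash
python3 -c "
from h import *
state((-177.1,0),(608,-225.5,53))"
```

```text
t 24.9 p [ 610.4 -224.5   58.5] q [-0.24  0.77  0.74  1.78 -0.67  0.86 -0.7 ] F [-4.3 13.9 10.1] M [ 2.87  0.74 -0.11] w 42.1 g 24.8
turn [-0.3 -0.3  0.2]
shift [-2.5  0.9  5.5]
```

Call:
{"method": "jog_arm", "body": {
  "rows": [
    {"fingers":60,"x":0,"y":0,"z":0,"ax":0,"ay":0,"az":0},
    {"fingers":60,"x":0,"y":0,"z":0,"ax":0,"ay":0,"az":0},
    {"fingers":60,"x":0,"y":0,"z":0,"ax":0,"ay":0,"az":0},
    {"fingers":60,"x":-1,"y":-3,"z":0,"ax":0,"ay":0,"az":0},
    {"fingers":60,"x":-1,"y":-3,"z":0,"ax":0,"ay":0,"az":0},
    {"fingers":60,"x":0,"y":0,"z":2,"ax":0,"ay":0,"az":0},
    {"fingers":60,"x":0,"y":0,"z":0,"ax":0,"ay":0,"az":0},
    {"fingers":60,"x":0,"y":0,"z":0,"ax":0,"ay":0,"az":0}
  ]
}}

```text
t: 25.7
eef_pos: [0.6072, -0.2243, 0.0553]
tool_rot: [0.002, 1.0, 0.025, 0.002]
contact_force: [-0.5, 0.6, -0.2]
gripper_width: 0.705
grasp_force: 0.0
```

```bash
python3 -c "
from h import *
state((-177.1,0),(608,-222,53))"
```

```text
t 25.7 p [ 607.2 -224.3   55.3] q [-0.25  0.77  0.75  1.79 -0.67  0.85 -0.7 ] F [-0.5  0.6 -0.2] M [-0.05  0.01  0.01] w 60.2 g 0.0
turn [ 0.2 -0.3  0. ]
shift [ 0.9 -2.2  2.3]
```

Call:
{"method": "jog_arm", "body": {
  "rows": [
    {"fingers":40,"x":0,"y":0,"z":1,"ax":0,"ay":0,"az":0},
    {"fingers":40,"x":0,"y":0,"z":0,"ax":0,"ay":0,"az":0},
    {"fingers":40,"x":0,"y":0,"z":0,"ax":0,"ay":0,"az":0},
    {"fingers":40,"x":0,"y":0,"z":0,"ax":0,"ay":0,"az":0},
    {"fingers":40,"x":0,"y":0,"z":0,"ax":0,"ay":0,"az":0},
    {"fingers":40,"x":0,"y":0,"z":0,"ax":0,"ay":0,"az":0},
    {"fingers":40,"x":0,"y":0,"z":0,"ax":0,"ay":0,"az":0},
    {"fingers":40,"x":0,"y":0,"z":0,"ax":0,"ay":0,"az":0}
  ],
  "force": 45
}}

```text
t: 26.5
eef_pos: [0.6073, -0.2245, 0.0546]
tool_rot: [0.002, 1.0, 0.025, 0.003]
contact_force: [0.1, -1.5, 2.6]
gripper_width: 0.49
grasp_force: 45.6
```

```bash
python3 -c "
from h import *
state((-177.1,0),(608,-222,53))"
```

```text
t 26.5 p [ 607.3 -224.5   54.6] q [-0.25  0.77  0.74  1.79 -0.68  0.85 -0.7 ] F [ 0.1 -1.5  2.6] M [-0.2   0.12  0.03] w 41.8 g 45.6
turn [ 0.2 -0.3  0. ]
shift [ 0.9 -2.5  1.5]
```

Call:
{"method": "jog_arm", "body": {
  "rows": [
    {"fingers":40,"x":0,"y":0,"z":0,"ax":0,"ay":0,"az":6},
    {"fingers":40,"x":0,"y":0,"z":0,"ax":0,"ay":0,"az":6},
    {"fingers":40,"x":0,"y":0,"z":0,"ax":0,"ay":0,"az":6},
    {"fingers":40,"x":0,"y":0,"z":0,"ax":0,"ay":0,"az":6},
    {"fingers":40,"x":0,"y":0,"z":0,"ax":0,"ay":0,"az":6},
    {"fingers":40,"x":0,"y":0,"z":0,"ax":0,"ay":0,"az":6},
    {"fingers":40,"x":0,"y":0,"z":0,"ax":0,"ay":0,"az":6},
    {"fingers":40,"x":0,"y":0,"z":0,"ax":0,"ay":0,"az":0}
  ]
}}

```text
t: 27.3
eef_pos: [0.6072, -0.2246, 0.0546]
tool_rot: [0.001, 0.942, -0.336, 0.003]
contact_force: [-0.7, -0.6, 4.5]
gripper_width: 0.492
grasp_force: 46.7
```

```bash
cat >> h.py <<'E'
def knob():
    M=[];F=[]
    for i in range(4):
        o=bot.get_obs(); M.append(o['torque']);F.append(o['contact_force']); bot.read_camera('scene')
    R=Rn.from_quat(np.r_[o['tool_rot'][1:],o['tool_rot'][0]]).as_matrix()
    print('turned deg',round(float(np.degrees(np.arctan2(np.cross([.0506,-.9987],R[:2,1]),np.dot([.0506,-.9987],R[:2,1])))),2),'Mz',np.round(np.array(M)[:,2],3),'F',np.mean(F,0).round(1))
E
python3 -c "
from h import *
state();knob()"
```

```text
t 27.3 p [ 607.2 -224.6   54.6] q [-0.35  0.85  0.92  1.8  -0.84  0.93 -1.3 ] F [-0.7 -0.6  4.5] M [-0.24  0.35 -0.22] w 42.0 g 46.7
turned deg -41.94 Mz [-0.215 -0.186 -0.116 -0.124] F [-0.8 -0.3  4.2]
```

Call:
{"method": "jog_arm", "body": {
  "rows": [
    {"fingers":40,"x":0,"y":0,"z":0,"ax":0,"ay":0,"az":4},
    {"fingers":40,"x":0,"y":0,"z":0,"ax":0,"ay":0,"az":4},
    {"fingers":40,"x":0,"y":0,"z":0,"ax":0,"ay":0,"az":4},
    {"fingers":40,"x":0,"y":0,"z":0,"ax":0,"ay":0,"az":0},
    {"fingers":40,"x":0,"y":0,"z":0,"ax":0,"ay":0,"az":0},
    {"fingers":40,"x":0,"y":0,"z":0,"ax":0,"ay":0,"az":0},
    {"fingers":40,"x":0,"y":0,"z":0,"ax":0,"ay":0,"az":0},
    {"fingers":40,"x":0,"y":0,"z":0,"ax":0,"ay":0,"az":0}
  ]
}}

```text
t: 28.3
eef_pos: [0.6072, -0.2246, 0.0545]
tool_rot: [0.0, 0.902, -0.431, 0.003]
contact_force: [-0.5, -2.1, 5.5]
gripper_width: 0.491
grasp_force: 46.7
```

Run:
```python
from h import *
knob()
for n,b in(('top',(285,160,335,230)),('scene',(165,175,235,260))):
    c=cam(n); save(c,n+'7.png',b,6)
a,b=cv2.imread('pics/top7.png'),cv2.imread('pics/scene7.png'); h=max(len(a),len(b))
cv2.imwrite('pics/m7.png',np.hstack([cv2.copyMakeBorder(i,0,h-len(i),0,0,0) for i in(a,b)]))
```

```text
turned deg -53.98 Mz [-0.038 -0.021 -0.015  0.039] F [-0.5 -2.3  5.4]
```

View pics/m7.png

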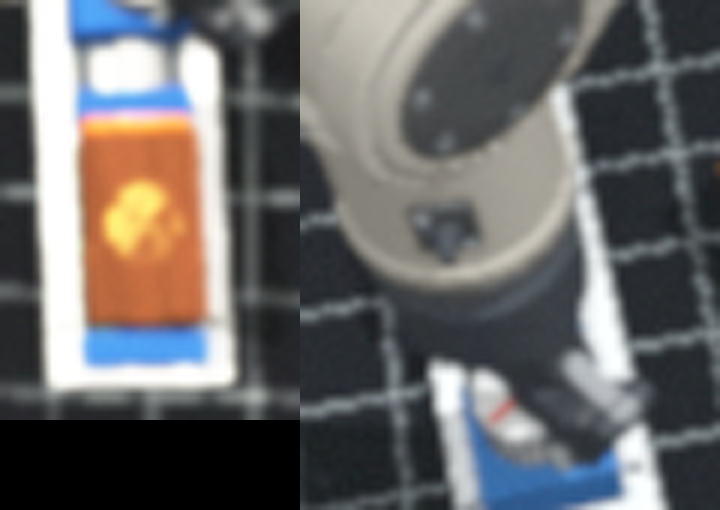

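The mark has turned clockwise, the jaw has advanced, and the pad is at the plinth (crop 140,125), which is still square on the bed. I'll go on in small steps and read the torque.

Call:
{"method": "jog_arm", "body": {
  "rows": [
    {"fingers":40,"x":0,"y":0,"z":0,"ax":0,"ay":0,"az":1},
    {"fingers":40,"x":0,"y":0,"z":0,"ax":0,"ay":0,"az":1},
    {"fingers":40,"x":0,"y":0,"z":0,"ax":0,"ay":0,"az":1},
    {"fingers":40,"x":0,"y":0,"z":0,"ax":0,"ay":0,"az":1},
    {"fingers":40,"x":0,"y":0,"z":0,"ax":0,"ay":0,"az":1},
    {"fingers":40,"x":0,"y":0,"z":0,"ax":0,"ay":0,"az":1},
    {"fingers":40,"x":0,"y":0,"z":0,"ax":0,"ay":0,"az":1},
    {"fingers":40,"x":0,"y":0,"z":0,"ax":0,"ay":0,"az":1}
  ]
}}

```text
t: 29.4
eef_pos: [0.6072, -0.2245, 0.0545]
tool_rot: [0.0, 0.87, -0.494, 0.003]
contact_force: [-0.9, -2.8, 5.4]
gripper_width: 0.494
grasp_force: 46.7
```

```bash
python3 -c "
from h import *
knob()"
```

```text
turned deg -62.05 Mz [ 0.117  0.032 -0.074 -0.094] F [-1.1 -2.1  5.2]
```

Call:
{"method": "jog_arm", "body": {
  "rows": [
    {"fingers":40,"x":0,"y":0,"z":0,"ax":0,"ay":0,"az":1},
    {"fingers":40,"x":0,"y":0,"z":0,"ax":0,"ay":0,"az":1},
    {"fingers":40,"x":0,"y":0,"z":0,"ax":0,"ay":0,"az":1},
    {"fingers":40,"x":0,"y":0,"z":0,"ax":0,"ay":0,"az":1},
    {"fingers":40,"x":0,"y":0,"z":0,"ax":0,"ay":0,"az":0},
    {"fingers":40,"x":0,"y":0,"z":0,"ax":0,"ay":0,"az":0},
    {"fingers":40,"x":0,"y":0,"z":0,"ax":0,"ay":0,"az":0},
    {"fingers":40,"x":0,"y":0,"z":0,"ax":0,"ay":0,"az":0}
  ]
}}

```text
t: 30.4
eef_pos: [0.6072, -0.2245, 0.0545]
tool_rot: [0.0, 0.852, -0.524, 0.003]
contact_force: [-0.7, -2.4, 6.6]
gripper_width: 0.493
grasp_force: 46.8
```

```bash
python3 -c "
from h import *
knob()"
```

```text
turned deg -66.05 Mz [-0.122 -0.1   -0.083 -0.1  ] F [-0.9 -2.4  5.5]
```

```bash
cat >> h.py <<'E'
def k7(n=8):
    T=[];M=[]
    for i in range(n):
        o=bot.get_obs(); T.append(o['joint_torque'][6]); M.append(o['torque'][2]); bot.read_camera('scene')
    print('t',o['t'],'q7',round(o['q'][6],3),'tau7',np.round(T,3),'Mz mean',np.mean(M).round(3))
E
python3 -c "
from h import *
k7();knob()"
```

```text
t 30.95 q7 -1.658 tau7 [0.085 0.085 0.085 0.085 0.085 0.085 0.085 0.085] Mz mean -0.1
turned deg -66.05 Mz [-0.076 -0.083 -0.114 -0.109] F [-1.2 -1.4  5.5]
```

Call:
{"method": "jog_arm", "body": {
  "rows": [
    {"fingers":40,"x":0,"y":0,"z":0,"ax":0,"ay":0,"az":1},
    {"fingers":40,"x":0,"y":0,"z":0,"ax":0,"ay":0,"az":1},
    {"fingers":40,"x":0,"y":0,"z":0,"ax":0,"ay":0,"az":1},
    {"fingers":40,"x":0,"y":0,"z":0,"ax":0,"ay":0,"az":0},
    {"fingers":40,"x":0,"y":0,"z":0,"ax":0,"ay":0,"az":0},
    {"fingers":40,"x":0,"y":0,"z":0,"ax":0,"ay":0,"az":0},
    {"fingers":40,"x":0,"y":0,"z":0,"ax":0,"ay":0,"az":0},
    {"fingers":40,"x":0,"y":0,"z":0,"ax":0,"ay":0,"az":0}
  ]
}}

```text
t: 32.0
eef_pos: [0.6072, -0.2245, 0.0546]
tool_rot: [-0.0, 0.838, -0.546, 0.003]
contact_force: [-1.3, -2.0, 5.2]
gripper_width: 0.491
grasp_force: 46.8
```

```bash
python3 -c "
from h import *
k7()"
```

```text
t 32.35 q7 -1.703 tau7 [0.087 0.087 0.087 0.087 0.087 0.087 0.087 0.087] Mz mean -0.087
```

Call:
{"method": "jog_arm", "body": {
  "rows": [
    {"fingers":40,"x":0,"y":0,"z":0,"ax":0,"ay":0,"az":1},
    {"fingers":40,"x":0,"y":0,"z":0,"ax":0,"ay":0,"az":1},
    {"fingers":40,"x":0,"y":0,"z":0,"ax":0,"ay":0,"az":1},
    {"fingers":40,"x":0,"y":0,"z":0,"ax":0,"ay":0,"az":0},
    {"fingers":40,"x":0,"y":0,"z":0,"ax":0,"ay":0,"az":0},
    {"fingers":40,"x":0,"y":0,"z":0,"ax":0,"ay":0,"az":0},
    {"fingers":40,"x":0,"y":0,"z":0,"ax":0,"ay":0,"az":0},
    {"fingers":40,"x":0,"y":0,"z":0,"ax":0,"ay":0,"az":0}
  ]
}}

```text
t: 33.2
eef_pos: [0.6072, -0.2246, 0.0546]
tool_rot: [-0.0, 0.823, -0.567, 0.003]
contact_force: [-0.9, -2.2, 5.1]
gripper_width: 0.488
grasp_force: 46.8
```

```bash
python3 -c "
from h import *
k7(2)"
```

```text
t 33.25 q7 -1.748 tau7 [0.063 0.063] Mz mean -0.079
```

Call:
{"method": "jog_arm", "body": {
  "rows": [
    {"fingers":40,"x":0,"y":0,"z":0,"ax":0,"ay":0,"az":1},
    {"fingers":40,"x":0,"y":0,"z":0,"ax":0,"ay":0,"az":1},
    {"fingers":40,"x":0,"y":0,"z":0,"ax":0,"ay":0,"az":1},
    {"fingers":40,"x":0,"y":0,"z":0,"ax":0,"ay":0,"az":0},
    {"fingers":40,"x":0,"y":0,"z":0,"ax":0,"ay":0,"az":0},
    {"fingers":40,"x":0,"y":0,"z":0,"ax":0,"ay":0,"az":0},
    {"fingers":40,"x":0,"y":0,"z":0,"ax":0,"ay":0,"az":0},
    {"fingers":40,"x":0,"y":0,"z":0,"ax":0,"ay":0,"az":0}
  ]
}}

```text
t: 34.1
eef_pos: [0.6072, -0.2245, 0.0545]
tool_rot: [-0.0, 0.808, -0.589, 0.003]
contact_force: [-1.1, -2.0, 5.6]
gripper_width: 0.49
grasp_force: 46.8
```

```bash
python3 -c "
from h import *
k7(2)"
```

```text
t 34.15 q7 -1.793 tau7 [0.032 0.032] Mz mean -0.049
```

Joint-7 torque started to change at about 69.7°, with slope 0.6 N m/rad, so the pad has met the plinth and I'm now 0.09 rad past contact. Going 8.5° further, to about 0.24 rad.

Call:
{"method": "jog_arm", "body": {
  "rows": [
    {"fingers":40,"x":0,"y":0,"z":0,"ax":0,"ay":0,"az":1},
    {"fingers":40,"x":0,"y":0,"z":0,"ax":0,"ay":0,"az":1},
    {"fingers":40,"x":0,"y":0,"z":0,"ax":0,"ay":0,"az":1},
    {"fingers":40,"x":0,"y":0,"z":0,"ax":0,"ay":0,"az":1},
    {"fingers":40,"x":0,"y":0,"z":0,"ax":0,"ay":0,"az":0},
    {"fingers":40,"x":0,"y":0,"z":0,"ax":0,"ay":0,"az":0},
    {"fingers":40,"x":0,"y":0,"z":0,"ax":0,"ay":0,"az":0},
    {"fingers":40,"x":0,"y":0,"z":0,"ax":0,"ay":0,"az":0}
  ]
}}

```text
t: 35.0
eef_pos: [0.6072, -0.2245, 0.0546]
tool_rot: [-0.0, 0.787, -0.617, 0.003]
contact_force: [-1.3, -2.1, 6.5]
gripper_width: 0.493
grasp_force: 46.8
```

```bash
python3 -c "
from h import *
k7(2)"
```

```text
t 35.05 q7 -1.854 tau7 [-0.01 -0.01] Mz mean -0.028
```

Call:
{"method": "jog_arm", "body": {
  "rows": [
    {"fingers":40,"x":0,"y":0,"z":0,"ax":0,"ay":0,"az":1},
    {"fingers":40,"x":0,"y":0,"z":0,"ax":0,"ay":0,"az":1},
    {"fingers":40,"x":0,"y":0,"z":0,"ax":0,"ay":0,"az":1},
    {"fingers":40,"x":0,"y":0,"z":0,"ax":0,"ay":0,"az":1.5},
    {"fingers":40,"x":0,"y":0,"z":0,"ax":0,"ay":0,"az":0},
    {"fingers":40,"x":0,"y":0,"z":0,"ax":0,"ay":0,"az":0},
    {"fingers":40,"x":0,"y":0,"z":0,"ax":0,"ay":0,"az":0},
    {"fingers":40,"x":0,"y":0,"z":0,"ax":0,"ay":0,"az":0}
  ]
}}

```text
t: 35.9
eef_pos: [0.6072, -0.2245, 0.0545]
tool_rot: [-0.0, 0.762, -0.647, 0.003]
contact_force: [-0.9, -2.1, 6.2]
gripper_width: 0.491
grasp_force: 46.8
```

```bash
python3 -c "
from h import *
k7(2)"
```

```text
t 35.95 q7 -1.922 tau7 [-0.015 -0.015] Mz mean 0.008
```

Call:
{"method": "jog_arm", "body": {
  "rows": [
    {"fingers":40,"x":0,"y":0,"z":0,"ax":0,"ay":0,"az":1},
    {"fingers":40,"x":0,"y":0,"z":0,"ax":0,"ay":0,"az":1},
    {"fingers":40,"x":0,"y":0,"z":0,"ax":0,"ay":0,"az":0},
    {"fingers":40,"x":0,"y":0,"z":0,"ax":0,"ay":0,"az":0},
    {"fingers":40,"x":0,"y":0,"z":0,"ax":0,"ay":0,"az":0},
    {"fingers":40,"x":0,"y":0,"z":0,"ax":0,"ay":0,"az":0},
    {"fingers":40,"x":0,"y":0,"z":0,"ax":0,"ay":0,"az":0},
    {"fingers":40,"x":0,"y":0,"z":0,"ax":0,"ay":0,"az":0}
  ]
}}

```text
t: 36.8
eef_pos: [0.6072, -0.2245, 0.0546]
tool_rot: [-0.0, 0.751, -0.66, 0.003]
contact_force: [-1.3, -2.6, 6.0]
gripper_width: 0.488
grasp_force: 46.8
```

Run:
```python
from h import *
k7(4)
c=cam('top'); O=np.array([533,-229.5]); u=np.array([.9987,.0506])
h=cv2.cvtColor(c['pixels'],cv2.COLOR_RGB2HSV); H,S,V=[h[...,i].astype(int) for i in range(3)]; yy,xx=np.mgrid[:384,:512]
reg=(xx>296)&(xx<321)&(yy>165)&(yy<226)
for nm,m,z in(('wood',reg&((H<12)|(H>172))&(S>90)&(V>50)&(V<225),.05),('pad',reg&(H>8)&(H<25)&(S>130)&(V>225)&(yy<190),.022),('jaw',reg&(abs(H-107)<12)&(S>120)&(yy>205),.026),('mjaw',reg&(abs(H-107)<12)&(S>120)&(yy<195)&(yy>172),.034)):
    p=np.argwhere(m)[:,::-1]
    if len(p): print(nm,len(p),p.min(0),p.max(0),[round(float((ray(c,(309,r),z)[:2]*1000-O)@u),1) for r in(p[:,1].max()+.5,p[:,1].min()-.5)])
```

```text
t 36.95 q7 -1.952 tau7 [-0.077 -0.077 -0.077 -0.077] Mz mean 0.049
wood 392 [299 183] [319 214] [-94.1, -5.0]
pad 23 [300 182] [315 183] [-2.7, 3.1]
jaw 85 [300 215] [318 220] [-108.1, -91.3]
mjaw 35 [299 176] [315 179] [6.5, 18.0]
```

Torque has risen 0.16 N m past contact, about 20 N on the plinth, which is firm. Letting go and lifting straight off.

Call:
{"method": "jog_arm", "body": {
  "rows": [
    {"fingers":65,"x":0,"y":0,"z":0,"ax":0,"ay":0,"az":0},
    {"fingers":65,"x":0,"y":0,"z":0,"ax":0,"ay":0,"az":0},
    {"fingers":65,"x":0,"y":0,"z":0,"ax":0,"ay":0,"az":0},
    {"fingers":65,"x":0,"y":0,"z":-10,"ax":0,"ay":0,"az":0},
    {"fingers":65,"x":0,"y":0,"z":-30,"ax":0,"ay":0,"az":0},
    {"fingers":65,"x":0,"y":0,"z":-30,"ax":0,"ay":0,"az":0},
    {"fingers":65,"x":0,"y":0,"z":-30,"ax":0,"ay":0,"az":0},
    {"fingers":65,"x":0,"y":0,"z":0,"ax":0,"ay":0,"az":0}
  ]
}}

```text
t: 37.85
eef_pos: [0.6084, -0.2256, 0.1593]
tool_rot: [-0.002, 0.751, -0.66, 0.006]
contact_force: [0.5, 0.1, 0.4]
gripper_width: 0.762
grasp_force: 0.0
```

Run:
```python
from h import *
state()
c=cam('top'); O=np.array([533,-229.5]); u=np.array([.9987,.0506]); v=np.array([-.0506,.9987])
h=cv2.cvtColor(c['pixels'],cv2.COLOR_RGB2HSV); H,S,V=[h[...,i].astype(int) for i in range(3)]; yy,xx=np.mgrid[:384,:512]
reg=(xx>290)&(xx<330)&(yy>165)&(yy<226)
m=(reg&((H<12)|(H>172))&(S>90)&(V>50)&(V<225)).astype(np.uint8)
cs=max(cv2.findContours(m,0,1)[0],key=len)
r=cv2.minAreaRect(np.array([[ (ray(c,p[0],.05)[:2]*1000-O)@u,(ray(c,p[0],.05)[:2]*1000-O)@v] for p in cs],np.float32)); print(r)
```

```text
t 37.85 p [ 608.4 -225.6  159.3] q [-0.47  0.85  1.2   1.75 -0.86  1.17 -2.03] F [0.5 0.1 0.4] M [0.01 0.05 0.02] w 65.1 g 0.0
((-49.54559326171875, 1.0403060913085938), (54.88662338256836, 86.36095428466797), 88.56130981445312)
```

```bash
python3 -c "
from station import bot
print(bot.hand_in())"
```

```text
the job is handed in; nothing more can be done
None
```

I turned the plinth over, laid it felt down and square on the clamp bed, and gripped it with about 20 N at the thumbscrew, estimated from the torque rise. I then let go and handed the job in at about 38 s; no verdict came back, and I noticed nothing else move but did not re-measure it.

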